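Unhook the stopper bin and stand it on the scale

ROBOT

A 6-joint arm with a two-finger parallel gripper is mounted at the origin on the work surface. World frame = base frame: x ahead of the robot, y to its left, z up, the work surface at z = 0. Lengths are in mm, angles in degrees, forces in N, time in s.
With the tool pointing down it reaches from about 300 to 850 mm from the base axis. Payload 4.2 kg.
Tool frame: the origin (TCP) lies at the very end of the fingers, on their centre line; the grasp point (between the pads) lies 19 mm behind it; z points along the fingers, y is the direction in which the jaws open and shut (so a half turn about z gives the same grasp; the last joint's range is limited). The gripper opens to 91 mm and grips with 3 to 60 N. Pads are 32 mm wide; open, the fingers measure 118 mm over their backs; the gripper's body (76 mm by 178 mm) begins 60 mm behind the grasp point.
Start: joints at [76.089, 18.312, 89.639, -0, 72.044, -1.146], TCP at [127.054, 560.803, 213.976] pointing down, gripper open.
Joint ranges: [-177.97, 177.97], [-48.28, 115.42], [12.27, 149.76], [-77.06, 257.06], [2.81, 150.46], [-146.56, 146.56]. Speed limits (degrees/s): [147.25, 147.25, 180, 180, 180, 180].

INTERFACE

Orientations are given as [roll, pitch, yaw] about the fixed x, y, z axes, in that order (R = Rz(yaw) Ry(pitch) Rx(roll)).
In Python, from workcell import * gives the robot as it stands. The module is installed in compiled form; this text tells all that it offers.
- The arm moves only by the tool servo_tool, never from a script. Its argument "plan" is a list that holds one entry, the list of rows, each a list of 7 numbers: the shift along the tool's x, y, z in mm, then the turn, a rotation vector about the tool's x, y, z in rad, then the opening, from 0 (shut) to 1 (fully open). A call has 1 to 20 rows; each row is the pose to reach, as a shift and turn from the pose commanded when the call began, along the tool's axes at that moment; what a row does not reach only later rows make up. A row lasts 1/10 s, in which the tool goes at most 50 mm and 8.59 degrees, less where a joint would pass 70% of its speed; a pose out of reach is approached as far as the arm can. A call with a gripper value outside its range is refused whole. The fingers move at their own pace and stop on an object; "squeeze" is the grip in N (left out, the last holds). Time passes only in rows, so rows that repeat a pose let the fingers close. It gives the time, the measured TCP pose, the force and the opening at its end, in the units of the state.
- state(): the state, without advancing time (a new reading comes with each control period).
- grab_frame(name): name is "scene" or "side" or "wrist"; returns a dict with "color" (400x640x3 uint8, red, green, blue), "range_z" (400x640 float32, mm along the optical axis (not along the pixel's ray), 0 where there is no reading), "fx", "fy", "cx", "cy" (pixels), "rvec" (rotation vector, rad) and "tvec" (3), from world to camera coordinates, as OpenCV has them; the wrist camera has in their place "tool_from_camera" (4x4, takes a point from camera to tool coordinates, whose origin is the TCP and whose axes are the flange's). Camera axes: x right, y down, z forward; pixel columns grow to the right and rows downward; lengths in mm; the calibration is good to about 2 mm. A picture is of the moment at which its call begins: read the wrist's pose just before it.
- job_done(): hands the job in, once; it reports no verdict.
The state is a dict: "time_s": time; "qpos": joint angles; "qvel": joint speeds; "effort": joint torques, N m; "ee_pos": TCP position; "ee_rot": TCP orientation; "force": force on the tool from outside, world axes, zero at the start; "torque": the same for the moment, N m; "gripper_width": finger opening in mm.
Only numpy, scipy, OpenCV 4.12 (cv2) and the standard library are available. Lean on these libraries where they do the work, as an engineer would, in place of code of your own. Each camera call takes 0.05 s, during which the arm holds its last target.

TASK

The empty stopper bin has to come off the rail stand to be tared: slide the keeper on top of the stand all the way aside, tip the bottom of the hanging bin forwards and up until its toe is out from under the lower rail, and only then lift its lip off the ledge. Set the bin down gently, upright and flat, on the middle of the bench scale's platform (it may face any way), leave the keeper aside, and do not disturb the sample bottle and the jar that stand beside the bin.

Things in the scene. Friction and masses are not known exactly. Their poses are not given: they have to be found in the camera images.
- bin: Hanging stopper bin, plain white plastic, empty, 0.2 to 0.35 kg: 90 mm deep (x), 110 mm wide (y), back wall 110 mm high, front 60 mm, open top. Origin: centre of its underside, which hangs 60 mm above the bench; x runs from front to back, z up. On its back, at the top: a lip 90 mm wide running 20 mm back, ending in a nib turned down 10 mm; at the bottom: a toe 5 mm thick, 90 mm wide, running 16 mm back.
- bin_center (a point): Centre of the bin, on its upright axis 55 mm above its underside (same axes as the bin).
- bin_fin (a point): Middle of the grip fin on the bin's front wall: an upright fin 14 mm thick (y), 40 mm long (sticks out forwards, x), 30 mm high (z); its middle is 67 mm in front of the bin's axis, 40 mm above the underside. Meant to be pinched across its 14 mm thickness.
- bin_nib (a point): Bottom edge of the nib, at mid-width: in the bin's frame 63 mm behind its axis, 96 mm above the underside. While the bin hangs it is 10 mm below the top of the ledge, behind it.
- ledge (a point): Top of the stand's ledge, middle of its length and thickness: an upright strip 9 mm thick (x), 130 mm long (y), 166 mm above the bench, with a channel 15 mm wide behind it for the nib. Axes of the stand: x towards the frame behind, z up. The bin's lip rests on it and turns on its rear top edge; the bin's axis hangs 50.5 mm in front of it. The open frame behind is 200 mm wide, its top bar 200 mm above the bench.
- lower_rail (a point): Middle of the lower rail's front face, 130 mm long, 16 mm high, 90 mm below the ledge's top. The bin's toe is tucked under it, so that the hanging bin rises only 3 mm. Swinging the bin's bottom forwards and up about the ledge by over 0.2 rad draws the toe out (the nib allows about 0.5 rad); then the nib must rise 10 mm, and more to be safe, before the bin comes away forwards.
- keeper (a joint): Steel keeper sliding along the stand's +y on the frame's top bar, in metres: near 0 its tongue lies 4 mm above the +y part of the bin's lip and stops the lip rising; 0.06 is its far stop, where it is clear (clear from 0.045 on). Slides with about 2 N and stays where it is left.
- keeper_knob (a point): Middle of the keeper's upright black knob: 18 mm diameter, 34 mm high (17 mm above and below this point), standing on a 11 mm high carriage on the frame's top bar. Push it sideways along the stand's +y.
- scale_pan (a point): Top centre of the low bench scale's steel platform, 40 mm above the bench; axes of the scale. Platform 170 mm (x) by 190 mm (y), with the white housing (230 x 200 mm, 30 mm high) below and its display at the -x edge. Fixed to the bench.
- bottle: Small amber sample bottle, 38 mm diameter, 95 mm high, beside the bin's +y side; origin at its underside. Leave alone.
- jar: Small clear jar with black lid, 44 mm diameter, 60 mm high, beside the bin's -y side; origin at its underside. Leave alone.
There are look-alikes about, which are no part of the job. What is shaped like the part that bears ledge but orange is not meant.

How it is judged:
By the outcome, as a careful person would: the job done as asked, in the order asked, and still so for the second after the job is handed in, with the robot touching nothing.
It also fails if it takes over 53 s, if anything falls off the work surface, if the arm or the gripper's body presses on something with over 40 N, if the wrist force passes 120 N, or if a joint passes its speed limit or range.

## Working session

There is one attempt and no reset: what is moved stays moved. The work goes in short steps, Python scripts to look and compute and a tool call to move; the robot and the scene stay as the last step left them, time stands still between calls to the robot, and variables do not carry over. Pictures are saved under pics/ and viewed, and the job is handed in when it is done.

Besides the shell and the picture viewer there is one more tool, called after "Request:" as a command line: name --argument value ..., lists and objects as JSON in quotes. servo_tool: Moves the arm, as the interface text tells. Its arguments: {"type":"object","properties":{"plan":{"type":"array"},"squeeze":{"type":"number"}},"required":["plan"]}

```bash
mkdir -p pics; cat > h.py <<'E'
from workcell import *
import numpy as np, cv2, pickle
from scipy.spatial.transform import Rotation as R
def snap(name,tag):
    s=state(); f=grab_frame(name); f['state']=s
    pickle.dump(f,open(f'pics/{tag}.pkl','wb')); cv2.imwrite(f'pics/{tag}.png',f['color'][:,:,::-1]); return f
def load(tag): return pickle.load(open(f'pics/{tag}.pkl','rb'))
def TR(s): 
    return R.from_euler('xyz',s['ee_rot'],degrees=True).as_matrix(), np.array(s['ee_pos'])
def cloud(f):
    z=f['range_z'].astype(float); v,u=np.mgrid[:z.shape[0],:z.shape[1]]
    P=np.stack([(u-f['cx'])/f['fx']*z,(v-f['cy'])/f['fy']*z,z],-1)
    if 'rvec' in f:
        r=cv2.Rodrigues(np.array(f['rvec'],float))[0]; W=(P-np.array(f['tvec']).ravel())@r
    else:
        T=np.array(f['tool_from_camera']); r,p=TR(f['state']); W=(P@T[:3,:3].T+T[:3,3])@r.T+p
    W[z<=0]=np.nan; return W
def crop(tag,u0,v0,u1,v1,k,out):
    im=cv2.imread(f'pics/{tag}.png')[v0:v1,u0:u1]; cv2.imwrite(f'pics/{out}.png',cv2.resize(im,None,fx=k,fy=k,interpolation=cv2.INTER_CUBIC))
E
python3 - <<'E'
from h import *
print(state())
for n in ['scene','side','wrist']:
    f=snap(n,n+'0'); print(n,f['fx'],f['fy'],f['cx'],f['cy'],f.get('tool_from_camera'))
    if 'rvec' in f:
        r=cv2.Rodrigues(np.array(f['rvec'],float))[0]; print(-r.T@np.array(f['tvec']).ravel(), r[2])
E
```

```text
{'time_s': 0.0, 'qpos': array([ 7.60891977e+01,  1.83504185e+01,  8.97078783e+01, -9.93508832e-04,
        7.20429152e+01, -1.14635034e+00]), 'qvel': array([-0.04651762, -0.09619908,  0.04031707,  0.1113054 , -0.03745627,
        0.02998279]), 'effort': array([-4.44560046e-04, -4.12471139e+01, -2.31980360e+01,  7.26084178e-02,
        4.57628758e-02, -1.62948372e-04]), 'ee_pos': array([126.92750259, 560.28759533, 213.12255925]), 'ee_rot': array([-1.79898789e+02, -1.08049168e-03,  1.67235854e+02]), 'force': array([-0.54091785,  0.42939519,  0.06421633]), 'torque': array([0.0316625 , 0.02380396, 0.0124802 ]), 'gripper_width': 90.9575857856885}
scene 386.2322725207637 386.2322725207637 319.1593815062664 197.41074583175606 None
[1064.05224642   81.8560163  1141.56791303] [-0.54246635 -0.08650634 -0.8356117 ]
side 482.50579918763475 482.50579918763475 317.584274645688 206.81012140608462 None
[-173.29824324 -966.22231949 1079.10166957] [ 0.39757673  0.65921087 -0.63825839]
wrist 309.23132515520814 309.23132515520814 319.48458313251587 201.13963249840143 [[-8.91643065e-04 -9.64673151e-01 -2.63448129e-01  7.49376358e+01]
 [ 9.99999597e-01 -8.31908483e-04 -3.38294025e-04  4.99034930e-01]
 [ 1.07178430e-04 -2.63448324e-01  9.64673504e-01 -1.71045865e+02]
 [ 0.00000000e+00  0.00000000e+00  0.00000000e+00  1.00000000e+00]]
```

View pics/scene0.png

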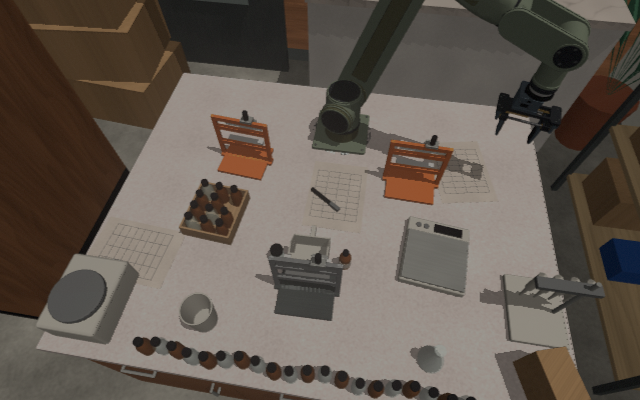

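View pics/side0.png

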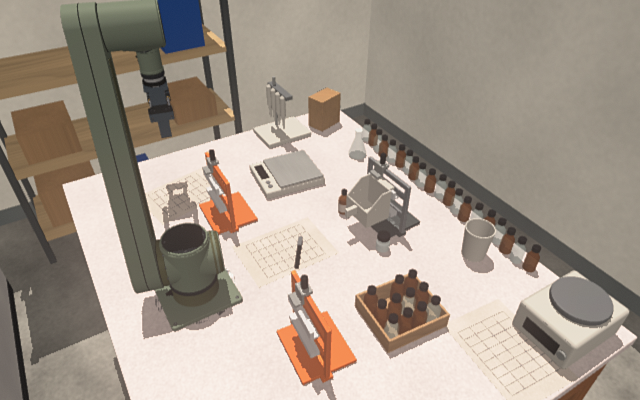

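View pics/wrist0.png

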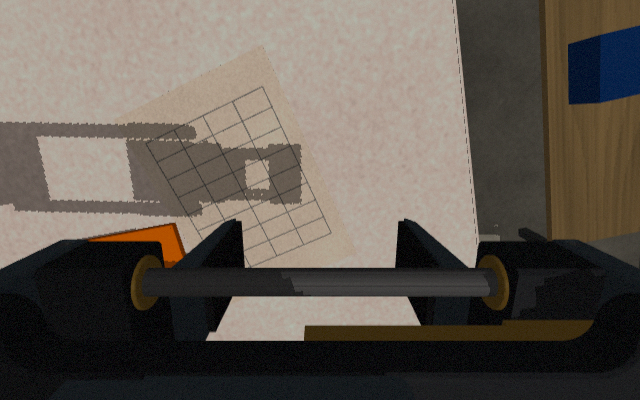

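The scene view shows a grey stand at about (305,280), with the bin hanging on its robot-facing side at (310,248). The bottle is at (346,258), the jar at (277,252), and the scale at (435,255). The candidates for the stand are the grey one (305,280), an orange one (243,150) and another orange one (418,170). Orange is excluded, so I choose the grey one. I'll check that in a close crop.

```bash
python3 - <<'E'
from h import *
crop('scene0',250,215,370,325,6,'c1'); crop('side0',320,140,430,245,6,'c2'); crop('scene0',385,200,485,300,6,'c3')
E
```

```text
(no output)
```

View pics/c1.png

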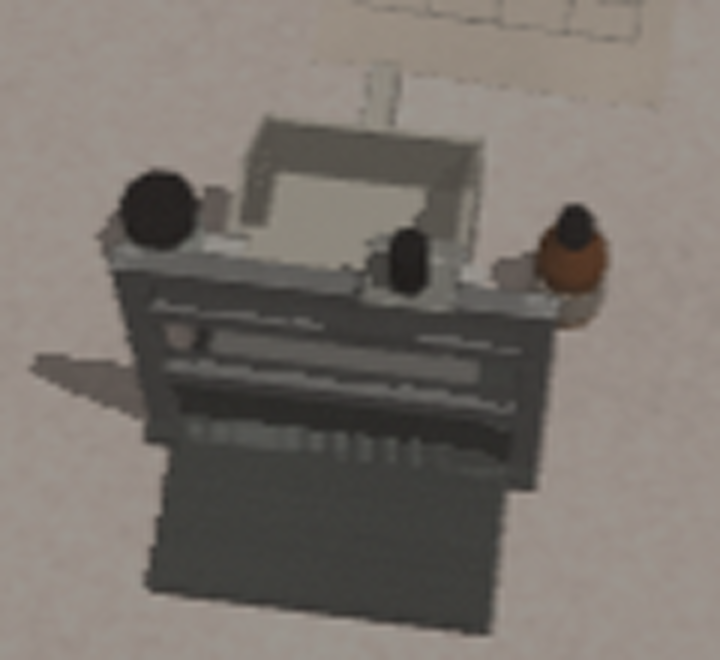

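View pics/c2.png

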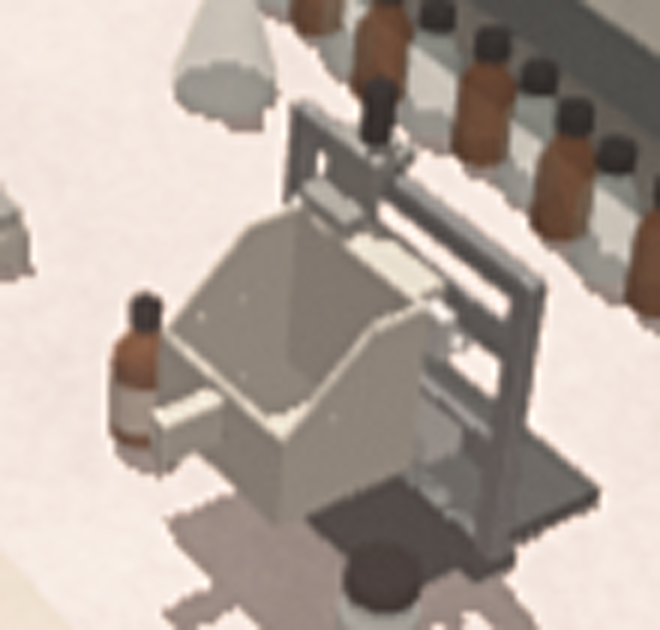

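View pics/c3.png

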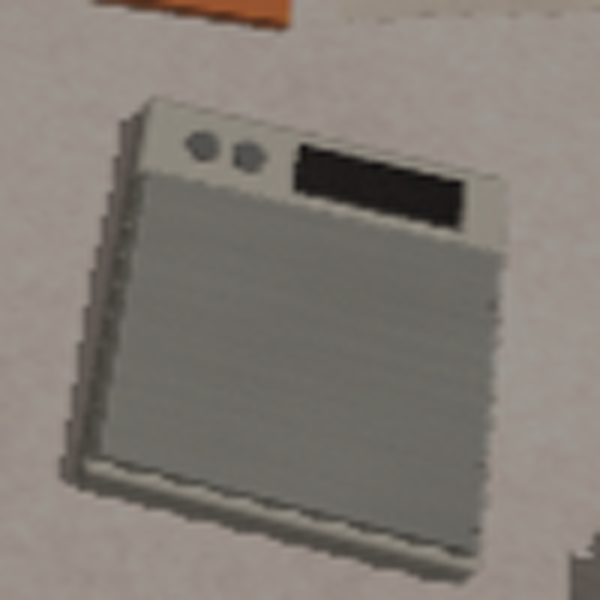

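The crop confirms it: the grey stand has the white bin, with the fin facing the robot (scene (314,231)). The knob is at (318,258), the amber bottle at the right, i.e. world +y, and the black-lidded jar at the left. Now I'll measure.

```bash
python3 - <<'E'
from h import *
for t in ['scene0','side0']:
    f=load(t); W=cloud(f); c=f['color'].astype(int)
    box=(slice(205,335),slice(245,375)) if t=='scene0' else (slice(130,260),slice(310,440))
    P=W[box].reshape(-1,3); C=c[box].reshape(-1,3)
    ok=~np.isnan(P[:,0]); P=P[ok]; C=C[ok]
    print(t, np.round(np.nanmedian(P,0)))
    m=(P[:,2]>194)&(P[:,2]<206); Q=P[m]
    if len(Q): 
        r=cv2.minAreaRect(Q[:,:2].astype(np.float32)); print('topbar',len(Q),r, Q.mean(0)); print(np.round(cv2.boxPoints(r)))
    m=P[:,2]>211+5; Q=P[m]; print('knob',len(Q),np.round(Q.mean(0),1),np.round(Q.min(0)),np.round(Q.max(0)))
    m=(P[:,2]>104)&(P[:,2]<120); Q=P[m]; print('z104-120',len(Q)); 
    # bin front/fin
    F=P[(P[:,2]>60)&(P[:,2]<190)]
    print('minx',np.round(F[np.argsort(F[:,0])[:12]]))
    # scale
    box=(slice(205,305),slice(385,485)) if t=='scene0' else (slice(145,200),slice(245,330))
    P=W[box].reshape(-1,3)
    m=(P[:,2]>37)&(P[:,2]<44); Q=P[m].astype(np.float32); r=cv2.minAreaRect(Q[:,:2]); print('pan',len(Q),r,Q.mean(0)); print(np.round(cv2.boxPoints(r)))
    np.save(f'pics/{t}_W.npy',W)
E
```

```text
scene0 [638. -19.   1.]
topbar 292 ((660.1961669921875, -19.415199279785156), (22.33052635192871, 198.8283233642578), 3.4764657020568848) [658.87746176 -25.22109487 199.16656402]
[[ 643.   79.]
 [ 655. -119.]
 [ 677. -118.]
 [ 665.   80.]]
knob 65 [659.4  14.7 237.6] [647.   6. 216.] [666.  22. 248.]
z104-120 196
minx [[496. -22. 110.]
 [497. -24. 111.]
 [498. -30. 112.]
 [499. -27. 113.]
 [500. -18. 111.]
 [501. -24. 112.]
 [501. -21. 113.]
 [502. -27. 112.]
 [502. -30. 112.]
 [502. -20. 109.]
 [503. -17.  92.]
 [503. -17.  87.]]Traceback (most recent call last):
  File "<stdin>", line 19, in <module>
cv2.error: OpenCV(4.12.0) /io/opencv/modules/imgproc/src/convhull.cpp:143: error: (-215:Assertion failed) total >= 0 && (depth == CV_32F || depth == CV_32S) in function 'convexHull'
```

```bash
python3 - <<'E'
from h import *
S={}
for t in ['scene0','side0']:
    f=load(t); W=cloud(f); 
    box=(slice(205,305),slice(385,485)) if t=='scene0' else (slice(145,200),slice(245,330))
    P=W[box].reshape(-1,3);P=P[~np.isnan(P[:,0])]
    print(t,'hist',np.histogram(P[:,2],bins=np.arange(20,60,2)))
    m=(P[:,2]>35)&(P[:,2]<48); Q=P[m].astype(np.float32)
    if len(Q): r=cv2.minAreaRect(Q[:,:2]); print('pan',len(Q),r,Q.mean(0)); print(np.round(cv2.boxPoints(r)))
    box=(slice(205,335),slice(245,375)) if t=='scene0' else (slice(130,260),slice(310,440))
    P=W[box].reshape(-1,3); P=P[~np.isnan(P[:,0])]
    a=np.radians(3.48); xs=np.array([np.cos(a),np.sin(a)]); ys=np.array([-np.sin(a),np.cos(a)])
    L=np.c_[P[:,:2]@xs,P[:,:2]@ys,P[:,2]]   # stand axes rotated frame
    for nm,m in dict(fin=(L[:,0]<537)&(L[:,2]>70),rim=(L[:,0]>540)&(L[:,0]<640)&(L[:,2]>112)&(L[:,2]<180),lip=(L[:,2]>165)&(L[:,2]<180),bar=(L[:,2]>194)&(L[:,2]<204),knob=(L[:,2]>225)&(L[:,2]<255),knobtop=(L[:,2]>241)).items():
        Q=L[m]
        if len(Q): print(nm,len(Q),'p2',np.round(np.percentile(Q,3,0)),'med',np.round(np.median(Q,0),1),'p98',np.round(np.percentile(Q,97,0)))
E
```

```text
scene0 hist (array([  22,   45,   83,  192,  310,  276,  153,  165,  567, 1098,  941,
        344,   56,    2,    0,    0,    0,    0,    0]), array([20, 22, 24, 26, 28, 30, 32, 34, 36, 38, 40, 42, 44, 46, 48, 50, 52,
       54, 56, 58]))Traceback (most recent call last):
  File "<stdin>", line 9, in <module>
cv2.error: OpenCV(4.12.0) /io/opencv/modules/imgproc/src/convhull.cpp:143: error: (-215:Assertion failed) total >= 0 && (depth == CV_32F || depth == CV_32S) in function 'convexHull'
```

```bash
python3 - <<'E'
from h import *
for t in ['scene0','side0']:
    f=load(t); W=cloud(f); 
    box=(slice(205,305),slice(385,485)) if t=='scene0' else (slice(145,200),slice(245,330))
    P=W[box].reshape(-1,3);P=P[~np.isnan(P[:,0])]
    m=(P[:,2]>35.5)&(P[:,2]<46); Q=P[m].astype(np.float32)
    if len(Q): r=cv2.minAreaRect(np.ascontiguousarray(Q[:,:2])); print('pan',len(Q),r,Q.mean(0)); print(np.round(cv2.boxPoints(r)))
    box=(slice(205,335),slice(245,375)) if t=='scene0' else (slice(130,260),slice(310,440))
    P=W[box].reshape(-1,3); P=P[~np.isnan(P[:,0])]
    a=np.radians(3.48); xs=np.array([np.cos(a),np.sin(a)]); ys=np.array([-np.sin(a),np.cos(a)])
    L=np.c_[P[:,:2]@xs,P[:,:2]@ys,P[:,2]]   # stand axes rotated frame
    for nm,m in dict(fin=(L[:,0]<537)&(L[:,2]>70),rim=(L[:,0]>540)&(L[:,0]<640)&(L[:,2]>112)&(L[:,2]<180),lip=(L[:,2]>165)&(L[:,2]<180),bar=(L[:,2]>194)&(L[:,2]<204),knob=(L[:,2]>225)&(L[:,2]<255),knobtop=(L[:,2]>241)).items():
        Q=L[m]
        if len(Q): print(nm,len(Q),'p2',np.round(np.percentile(Q,3,0)),'med',np.round(np.median(Q,0),1),'p98',np.round(np.percentile(Q,97,0)))
E
```

```text
pan 3053 ((496.47674560546875, 360.9462585449219), (190.1824493408203, 207.56509399414062), 83.23188018798828) [517.4491  359.5291   39.72688]
[[382. 279.]
 [588. 254.]
 [611. 443.]
 [405. 468.]]
fin 123 p2 [ 497. -106.   73.] med [534.4 -58.  111.8] p98 [537. -37. 121.]
rim 275 p2 [ 546. -117.  117.] med [622.  -84.8 167.2] p98 [635.  -1. 173.]
lip 204 p2 [ 593. -151.  165.] med [626.6 -78.5 169.3] p98 [663.  33. 179.]
bar 288 p2 [ 648. -154.  195.] med [656.3 -76.  199.1] p98 [664.  35. 203.]
knob 54 p2 [648. -33. 229.] med [659.8 -25.3 243.1] p98 [664. -18. 247.]
knobtop 35 p2 [648. -33. 242.] med [657.4 -25.7 244.6] p98 [664. -18. 248.]
pan 1309 ((489.1107177734375, 360.13824462890625), (200.04945373535156, 224.0616455078125), 84.11868286132812) [508.43912  353.2538    40.521923]
[[367. 272.]
 [590. 249.]
 [611. 448.]
 [388. 471.]]
fin 314 p2 [ 495. -110.   74.] med [532.7 -62.3 103.2] p98 [537.  -9. 120.]
rim 891 p2 [ 550. -120.  114.] med [615.2 -58.5 146.4] p98 [634.  -3. 176.]
lip 271 p2 [ 589. -158.  165.] med [626.1 -63.8 170.3] p98 [655.  27. 179.]
bar 184 p2 [ 638. -155.  195.] med [650.7 -76.5 199.3] p98 [661.  31. 203.]
knob 40 p2 [646. -37. 229.] med [650.8 -28.7 239.1] p98 [663. -17. 248.]
knobtop 15 p2 [647. -37. 241.] med [651.7 -27.4 244.7] p98 [663. -20. 248.]
```

```bash
cat >> h.py <<'E'
def ray(f,u,v,z):
    r=cv2.Rodrigues(np.array(f['rvec'],float))[0]; t=np.array(f['tvec']).ravel()
    o=-r.T@t; d=r.T@np.array([(u-f['cx'])/f['fx'],(v-f['cy'])/f['fy'],1]); return o+d*(z-o[2])/d[2]
A=np.radians(3.48)
def toL(p): return np.array([p[0]*np.cos(A)+p[1]*np.sin(A),-p[0]*np.sin(A)+p[1]*np.cos(A),p[2]])
def fromL(p): return np.array([p[0]*np.cos(A)-p[1]*np.sin(A),p[0]*np.sin(A)+p[1]*np.cos(A),p[2]])
E
python3 - <<'E'
from h import *
f=load('scene0'); 
cs=[ray(f,385+u/6-.5+.08,200+v/6-.5+.08,40) for u,v in [(148,172),(500,250),(480,550),(98,460)]]
for c in cs: print(np.round(c,1))
c=np.array(cs); print('centre',c.mean(0), 'sides',[np.linalg.norm(c[i]-c[(i+1)%4]) for i in range(4)])
p=lambda u,v,z:(lambda w:(np.round(w,1),'L',np.round(toL(w),1)))(ray(f,250+(u)/6-.4,215+(v)/6-.4,z))
print('fin tip l/r',p(372,66,115),p(400,64,115)); print('fin root',p(362,118,115),p(392,125,115))
print('front rim L/R outer',p(265,115,120),p(485,140,120))
print('knob top',p(410,238,245)); print('bar ends front top',p(105,265,200),p(560,315,200))
print('jar lid',p(158,205,60)); print('bottle cap',p(576,218,95))
W=cloud(f); Q=W[130:205,380:460].reshape(-1,3); Q=Q[Q[:,2]>60]; print('orange',np.round(np.percentile(Q,[2,50,98],0)))
f=load('side0'); p=lambda u,v,z:(lambda w:(np.round(w,1),'L',np.round(toL(w),1)))(ray(f,320+(u)/6-.4,140+(v)/6-.4,z))
print('side fin tip l/r',p(152,412,115),p(172,425,115)); print('knob top',p(380,85,245)); print('jar',p(382,570,60)); print('bottle',p(147,300,95)); print('bar +y end/-y end',p(300,100,200),p(545,280,200))
E
```

```text
[420.8 275.3  40. ]
[438.5 460.8  40. ]
[607.4 442.8  40. ]
[590.3 255.7  40. ]
centre [514.25515741 358.63301275  40.        ] sides [np.float64(186.386103712366), np.float64(169.8565000492421), np.float64(187.87933177499065), np.float64(170.63402856926663)]
fin tip l/r (array([502.4, -30.9, 115. ]), 'L', array([499.6, -61.3, 115. ])) (array([499. , -17.1, 115. ]), 'L', array([497. , -47.3, 115. ]))
fin root (array([532.3, -30.8, 115. ]), 'L', array([529.5, -63. , 115. ])) (array([533.8, -15.4, 115. ]), 'L', array([531.9, -47.7, 115. ]))
front rim L/R outer (array([540.9, -78.1, 120. ]), 'L', array([ 535.2, -110.8,  120. ])) (array([537.4,  31.8, 120. ]), 'L', array([538.3,  -0.9, 120. ]))
knob top (array([652.7,  13.2, 245. ]), 'L', array([652.3, -26.4, 245. ]))
bar ends front top (array([ 666.1, -120.7,  200. ]), 'L', array([ 657.6, -160.9,  200. ])) (array([657.7,  80. , 200. ]), 'L', array([661.4,  40. , 200. ]))
jar lid (array([ 570. , -131.7,   60. ]), 'L', array([ 561., -166.,   60.]))
bottle cap (array([560.1,  81.2,  95. ]), 'L', array([564. ,  47.1,  95. ]))
orange [[173. 181.  70.]
 [204. 286. 150.]
 [213. 373. 234.]]
side fin tip l/r (array([496.7, -20.5, 115. ]), 'L', array([494.5, -50.6, 115. ])) (array([499.8, -34.6, 115. ]), 'L', array([496.7, -64.9, 115. ]))
knob top (array([655.1,  12.5, 245. ]), 'L', array([654.7, -27.3, 245. ]))
jar (array([ 566.2, -133.8,   60. ]), 'L', array([ 557.1, -167.9,   60. ]))
bottle (array([562.1,  81.7,  95. ]), 'L', array([566. ,  47.5,  95. ]))
bar +y end/-y end (array([653.5,  75.9, 200. ]), 'L', array([656.9,  36.1, 200. ])) (array([ 663.8, -119.2,  200. ]), 'L', array([ 655.4, -159.3,  200. ]))
```

```bash
cat >> h.py <<'E'
def M(pos,rpy): return R.from_euler('xyz',rpy,degrees=True).as_matrix(),np.array(pos,float)
def delta(cur,tgt):
    (r0,p0),(r1,p1)=cur,tgt
    return np.round(np.r_[r0.T@(p1-p0), R.from_matrix(r0.T@r1).as_rotvec()],4)
def apply(cur,row):
    r,p=cur; return r@R.from_rotvec(row[3:6]).as_matrix(), p+r@np.array(row[:3])
E
python3 - <<'E'
from h import *
c=M([127.054,560.803,213.976],[180,0,167.235])
yaw=183.48
for n,t in dict(a=M([440,250,340],[180,0,yaw]),b=M(fromL([654,-60,300]),[180,0,yaw]),c=M(fromL([654,-60,222]),[180,0,yaw])).items(): print(n,delta(c,t),t[1])
E
```

```text
a [-3.738842e+02 -2.339751e+02 -1.260240e+02 -0.000000e+00  0.000000e+00
 -2.835000e-01] [440. 250. 340.]
b [-6.446705e+02 -4.496665e+02 -8.602400e+01 -0.000000e+00  0.000000e+00
 -2.835000e-01] [656.43606238 -20.19148369 300.        ]
c [-6.446705e+02 -4.496665e+02 -8.024000e+00 -0.000000e+00  0.000000e+00
 -2.835000e-01] [656.43606238 -20.19148369 222.        ]
```

Request:
servo_tool --plan '[[[-15,-8,-30,0,0,-0.02,0],[-45,-28,-60,0,0,-0.05,0],[-80,-50,-85,0,0,-0.08,0],[-120,-75,-105,0,0,-0.11,0],[-160,-100,-120,0,0,-0.14,0],[-200,-125,-126,0,0,-0.17,0],[-240,-150,-126,0,0,-0.2,0],[-280,-175,-126,0,0,-0.23,0],[-320,-200,-126,0,0,-0.26,0],[-360,-225,-126,0,0,-0.2835,0],[-395,-250,-126,0,0,-0.2835,0],[-430,-275,-126,0,0,-0.2835,0],[-465,-302,-126,0,0,-0.2835,0],[-500,-330,-126,0,0,-0.2835,0],[-535,-358,-126,0,0,-0.2835,0],[-568,-385,-126,0,0,-0.2835,0],[-598,-410,-120,0,0,-0.2835,0],[-625,-432,-108,0,0,-0.2835,0],[-640,-446,-95,0,0,-0.2835,0],[-644.7,-449.7,-86,0,0,-0.2835,0]]]' --squeeze 20

```text
time_s: 2.15
ee_pos: [656.7, -21.8, 297.5]
ee_rot: [180.0, -0.2, -176.6]
force: [-0.4, 0.5, -0.7]
gripper_width: 0.5
```

```bash
python3 - <<'E'
from h import *
f=snap('wrist','w1'); s=f['state']; print(s['time_s'],s['ee_pos'],s['ee_rot'],s['qpos'],s['force'],s['gripper_width'])
snap('scene','s1'); crop('s1',230,160,380,310,5,'s1c')
E
```

```text
2.15 [656.68247566 -21.7810099  297.50802385] [ 1.79977247e+02 -1.71277589e-01 -1.76639507e+02] [-2.90458935e+00  2.42247526e+01  6.87517526e+01  3.93095578e-03
  8.71962325e+01 -9.62652461e+01] [-0.35686542  0.53585387 -0.72601016] 0.49179126448433136
```

View pics/w1.png

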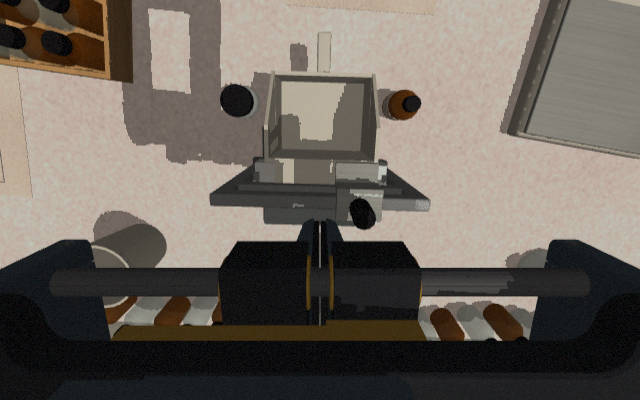

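View pics/s1c.png

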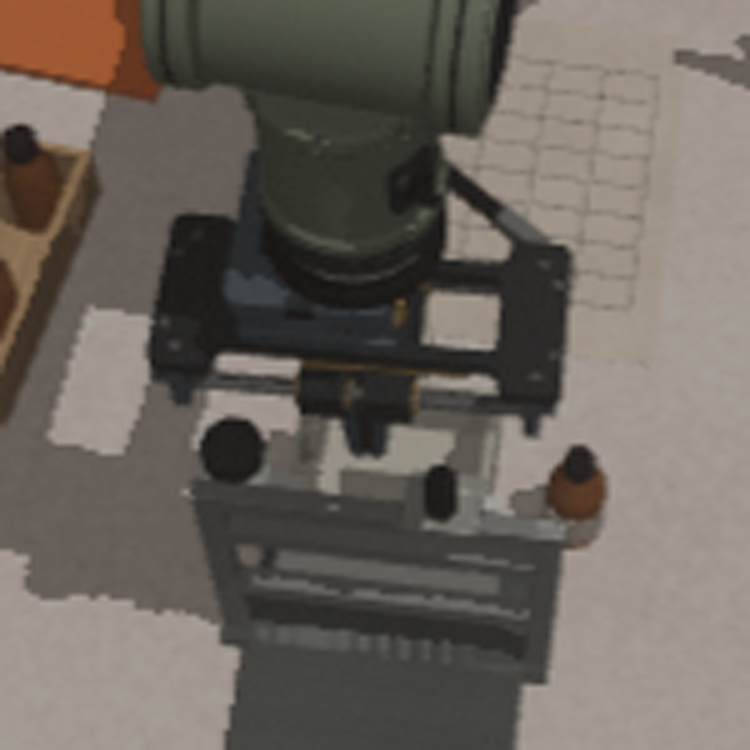

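The wrist view shows the fin at (324,50), the bin rim from (265,73) to (380,160), the knob at (362,212), and the bottle and jar either side. I'll refine the positions from this view's depth.

```bash
cat >> h.py <<'E'
def wray(f,u,v,z):
    T=np.array(f['tool_from_camera']); r,p=TR(f['state'])
    d=r@T[:3,:3]@np.array([(u-f['cx'])/f['fx'],(v-f['cy'])/f['fy'],1]); o=r@T[:3,3]+p; return o+d*(z-o[2])/d[2]
E
python3 - <<'E'
from h import *
f=load('w1'); W=cloud(f); crop('w1',225,20,425,240,4,'w1c')
L=W.copy(); L[...,0]=W[...,0]*np.cos(A)+W[...,1]*np.sin(A); L[...,1]=-W[...,0]*np.sin(A)+W[...,1]*np.cos(A)
def st(n,b,lo,hi):
    Q=L[b].reshape(-1,3); Q=Q[(Q[:,2]>lo)&(Q[:,2]<hi)]; print(n,len(Q),np.round(np.percentile(Q,[2,50,98],0),1).tolist())
st('fin',(slice(28,70),slice(310,340)),100,125)
st('knob',(slice(190,235),slice(340,385)),225,255)
st('bar',(slice(180,215),slice(200,440)),193,206)
st('lip',(slice(155,190),slice(240,400)),160,180)
st('rim',(slice(65,165),slice(255,390)),110,180)
st('jar',(slice(80,120),slice(215,262)),50,70)
st('bot',(slice(80,125),slice(385,425)),85,105)
for u,v in [(318,34),(330,34),(316,71),(329,71)]: print(toL(wray(f,u,v,115)).round(1))
E
```

```text
fin 498 [[494.4, -63.2, 112.1], [512.1, -55.8, 114.0], [529.7, -49.5, 115.7]]
knob 537 [[646.2, -35.4, 226.8], [652.3, -27.9, 244.7], [661.9, -19.4, 246.3]]
bar 2579 [[638.9, -156.4, 194.2], [652.1, -77.6, 200.0], [660.9, 34.9, 202.0]]
lip 2105 [[617.3, -120.7, 162.9], [627.6, -75.0, 170.2], [641.9, 0.8, 176.2]]
rim 3549 [[530.7, -113.6, 111.7], [595.9, -61.4, 143.2], [623.1, -4.0, 171.4]]
jar 849 [[541.5, -184.1, 54.1], [559.2, -165.5, 60.3], [576.3, -147.7, 62.1]]
bot 249 [[556.2, 37.8, 85.7], [564.9, 45.6, 95.2], [572.8, 55.1, 97.0]]
[496.3 -62.  115. ]
[496.4 -49.6 115. ]
[531.9 -64.3 115. ]
[532.  -50.5 115. ]
```

View pics/w1c.png

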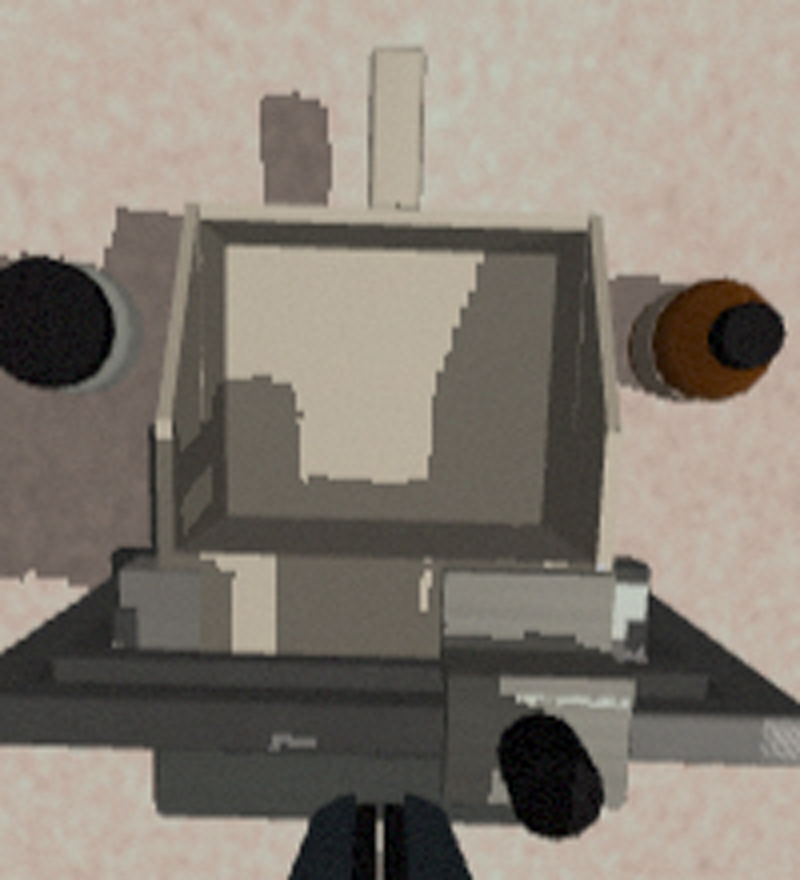

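Request:
servo_tool --plan '[[[0,0,25,0,0,0,0],[0,0,55,0,0,0,0],[0,0,76,0,0,0,0],[0,0,76,0,0,0,0],[0,6,76,0,0,0,0],[0,10,76,0,0,0,0],[0,14,76,0,0,0,0],[0,19,76,0,0,0,0],[0,24,76,0,0,0,0],[0,29,76,0,0,0,0],[0,34,76,0,0,0,0],[0,39,76,0,0,0,0],[0,44,76,0,0,0,0],[0,49,76,0,0,0,0],[0,54,76,0,0,0,0],[0,58,76,0,0,0,0],[0,62,76,0,0,0,0],[0,65,76,0,0,0,0],[0,67,76,0,0,0,0],[0,68,76,0,0,0,0]]]'

```text
time_s: 4.25
ee_pos: [652.2, 47.8, 223.8]
ee_rot: [180.0, -0.0, -176.5]
force: [1.8, -1.1, -0.5]
gripper_width: 0.6
```

```bash
python3 - <<'E'
from h import *
s=state(); print(s['time_s'],toL(s['ee_pos']),s['force'])
f=snap('scene','s2'); crop('s2',230,160,380,310,5,'s2c')
E
```

```text
4.25 [653.91869644   8.12992904 223.81101918] [ 1.83071091 -1.13487516 -0.51479952]
```

View pics/s2c.png

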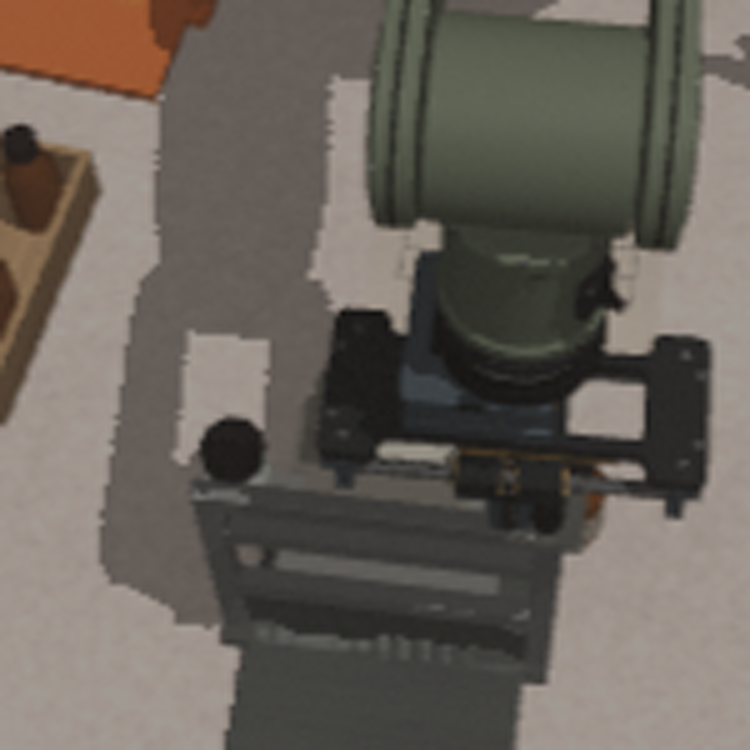

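Request:
servo_tool --plan '[[[0,1,0,0,0,0,0],[0,2,0,0,0,0,0],[0,3,0,0,0,0,0],[0,3,0,0,0,0,0]]]'

```text
time_s: 4.7
ee_pos: [652.2, 49.1, 223.9]
ee_rot: [-179.8, -0.0, -176.5]
force: [1.8, -5.4, -0.7]
gripper_width: 0.5
```

```bash
python3 - <<'E'
from h import *
s=state(); print(s['time_s'],toL(s['ee_pos']),s['force'])
E
```

```text
4.7 [653.96352981   9.45059702 223.85791967] [ 1.77673106 -5.38244579 -0.67206146]
```

Request:
servo_tool --plan '[[[0,1,0,0,0,0,0],[0,2,0,0,0,0,0],[0,2,0,0,0,0,0]]]'

```text
time_s: 5.0
ee_pos: [652.2, 49.3, 223.9]
ee_rot: [-179.6, -0.0, -176.6]
force: [1.7, -9.7, -1.1]
gripper_width: 0.5
```

```bash
python3 - <<'E'
from h import *
s=state(); print(s['time_s'],toL(s['ee_pos']),s['force'])
# plan next: cmd pose now
c=M(fromL([654,13,224]),[180,0,183.48])
c=M(fromL([654,13,224]),[180,0,183.48])
def fingrasp(tilt,gx,gy,gz):  # tilt deg: fingers point forward (+x) ; grasp point in L
    r=(R.from_euler('z',183.48,degrees=True)*R.from_euler('y',tilt,degrees=True)*R.from_euler('x',180,degrees=True)).as_matrix()
    z=r[:,2]; return r, fromL([gx,gy,gz])+19*z
for t in (15,-15):
    r,p=fingrasp(t,512,-56.5,100); print(t,r[:,2],toL(p)); print('delta',delta(c,(r,p)))
E
```

```text
5.0 [653.96787873   9.58239494 223.89682651] [ 1.71994614 -9.69769603 -1.07587719]
15 [ 0.2583418   0.01571035 -0.96592583] [516.91756186 -56.5         81.6474093 ]
delta [137.0824 -69.5    142.3526  -0.      -0.2618  -0.    ]
-15 [-0.2583418  -0.01571035 -0.96592583] [507.08243814 -56.5         81.6474093 ]
delta [146.9176 -69.5    142.3526   0.       0.2618   0.    ]
```

Request:
servo_tool --plan '[[[0,-6,0,0,0,0,0],[0,-14,0,0,0,0,0],[0,-18,-25,0,0,0,0],[5,-22,-50,0,0,0,0],[25,-30,-70,0,-0.04,0,0],[55,-40,-75,0,-0.09,0,0],[90,-52,-70,0,-0.15,0,0.5],[120,-62,-45,0,-0.2,0,1],[145,-69.5,-10,0,-0.25,0,1],[158,-69.5,30,0,-0.2618,0,1],[158,-69.5,60,0,-0.2618,0,1],[158,-69.5,65,0,-0.2618,0,1]]]'

```text
time_s: 6.2
ee_pos: [495.0, -25.9, 155.7]
ee_rot: [179.9, 14.6, -176.6]
force: [-0.7, 0.3, 0.4]
gripper_width: 45.6
```

```bash
python3 - <<'E'
from h import *
f=snap('wrist','w3');s=f['state']; print(s['time_s'],toL(s['ee_pos']),s['ee_rot'],s['force'],s['gripper_width'])
W=cloud(f)
L=W.copy(); L[...,0]=W[...,0]*np.cos(A)+W[...,1]*np.sin(A); L[...,1]=-W[...,0]*np.sin(A)+W[...,1]*np.cos(A)
Q=L.reshape(-1,3); m=(Q[:,0]>490)&(Q[:,0]<534)&(abs(Q[:,1]+56)<25)&(Q[:,2]>80)&(Q[:,2]<125); print(m.sum(),np.percentile(Q[m],[2,50,98],0).round(1))
snap('scene','s3'); crop('s3',230,160,380,310,5,'s3c')
E
```

```text
6.2 [492.53502964 -55.91275485 155.70943704] [ 179.87055543   14.57625988 -176.5942395 ] [-0.67733744  0.31638807  0.39380591] 45.628477255155936
2074 [[493.3 -79.9  83.3]
 [527.5 -58.1 112.7]
 [533.9 -35.2 118.9]]
```

View pics/w3.png

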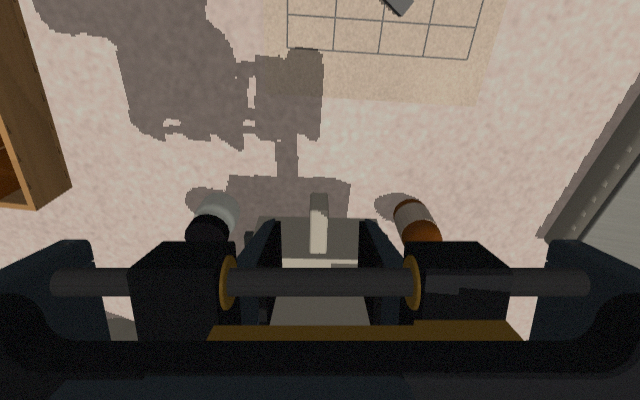

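View pics/s3c.png

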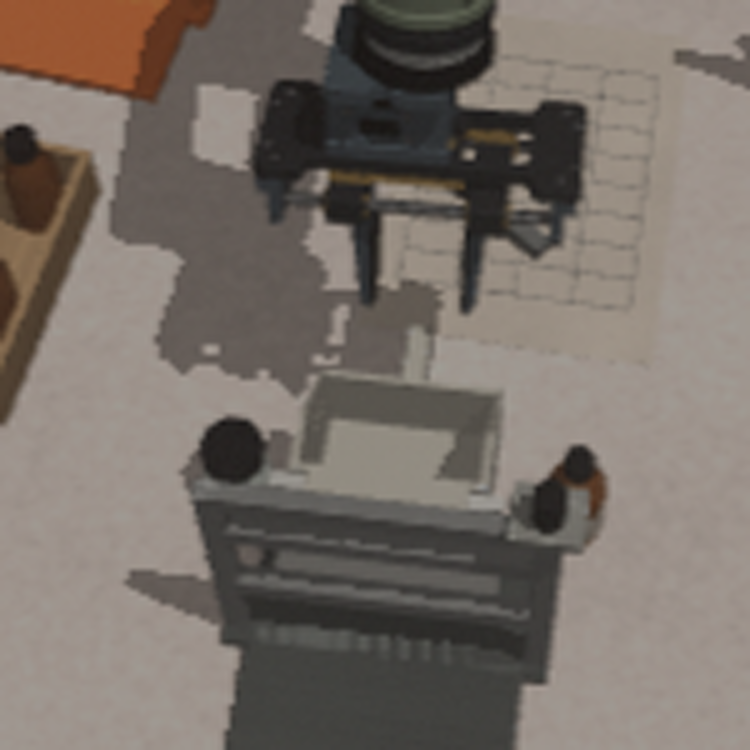

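The keeper is aside (s3 crop (550,505)) and the fin lies centred between the fingers in the wrist view at (318,225). I'll descend along the tool axis.

Request:
servo_tool --plan '[[[0,0,15,0,0,0,0.5],[0,0,35,0,0,0,0.5],[0,0,55,0,0,0,0.5],[0,0,70,0,0,0,0.5],[0,0,78,0,0,0,0.5],[0,0,80,0,0,0,0.5],[0,0,80,0,0,0,0.5],[0,0,80,0,0,0,0.5]]]' --squeeze 30

```text
time_s: 7.1
ee_pos: [518.2, -24.7, 82.0]
ee_rot: [179.9, 14.8, -176.5]
force: [-3.8, -1.1, -0.2]
gripper_width: 45.6
```

```bash
python3 - <<'E'
from h import *
f=snap('wrist','w4');s=f['state']; print(s['time_s'],toL(s['ee_pos']),s['ee_rot'],s['force'],s['gripper_width'])
snap('side','d4'); crop('d4',310,130,430,240,6,'d4c')
E
```

```text
7.1 [515.70130788 -56.14250168  81.9661997 ] [ 179.93292173   14.79768865 -176.53699056] [-3.81456641 -1.13341966 -0.17952181] 45.55037951222809
```

View pics/w4.png

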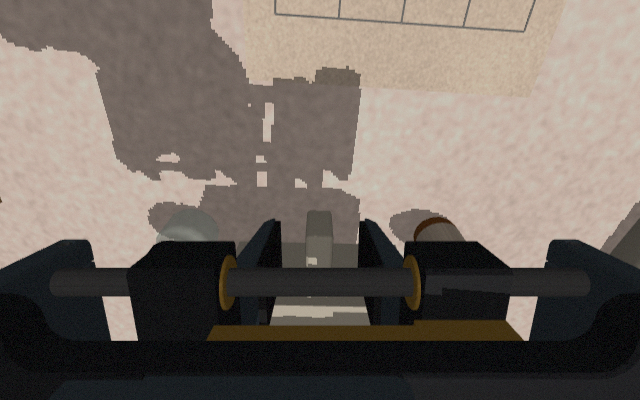

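View pics/d4c.png

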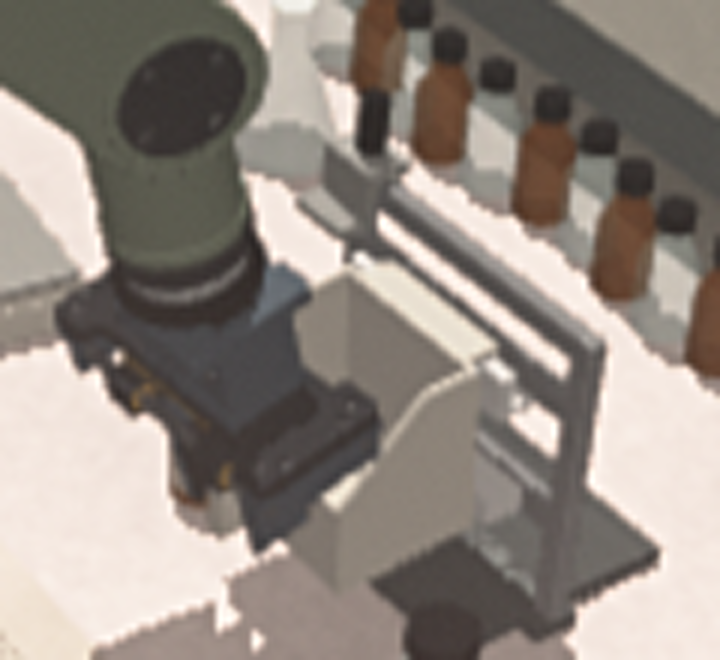

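Request:
servo_tool --plan '[[[2,0,0,0,0,0,0.5],[4,0,-1,0,0,0,0.5],[4,0,-1,0,0,0,0.5],[4,0,-1,0,0,0,0.5]]]'

```text
time_s: 7.6
ee_pos: [516.3, -25.4, 82.5]
ee_rot: [-180.0, 15.1, -176.5]
force: [-0.5, 0.4, 0.1]
gripper_width: 45.1
```

Request:
servo_tool --plan '[[[0,0,0,0,0,0,0.3],[0,0,0,0,0,0,0.15],[0,0,0,0,0,0,0.05],[0,0,0,0,0,0,0],[0,0,0,0,0,0,0],[0,0,0,0,0,0,0]]]' --squeeze 30

```text
time_s: 8.2
ee_pos: [515.0, -25.5, 81.6]
ee_rot: [180.0, 15.0, -176.6]
force: [-0.7, -1.9, 0.8]
gripper_width: 13.9
```

```bash
python3 - <<'E'
from h import *
f=snap('wrist','w5');s=f['state']; print(s['time_s'],toL(s['ee_pos']),s['ee_rot'],s['force'],s['torque'],s['gripper_width'])
E
```

```text
8.2 [512.50937566 -56.68191198  81.60310646] [ 179.95647828   14.99460917 -176.64335371] [-0.70344827 -1.88631058  0.78803791] [-0.18131672  0.41395293 -0.73692951] 13.900972752940369
```

View pics/w5.png

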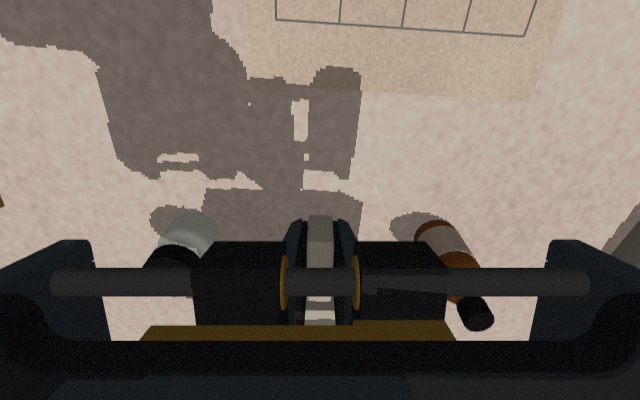

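```bash
python3 - <<'E'
from h import *
s=state(); r,p=M(s['ee_pos'],[180,15,183.45])
piv=fromL([638,-56.5,166]); ax=fromL([0,1,0])
for th in [.04,.08,.12,.16,.20,.24,.28,.32,.36]:
    for sg in (1,):
        Q=R.from_rotvec(ax*th*sg).as_matrix(); print(th,delta((r,p),(Q@r,piv+Q@(p-piv))), toL(piv+Q@(p-piv)).round(1))
E
```

```text
0.04 [ 1.8477e+00 -1.7000e-03 -5.7604e+00  0.0000e+00  4.0000e-02 -0.0000e+00] [509.2 -56.7  86.7]
0.08 [ 3.46350e+00 -3.30000e-03 -1.15901e+01  0.00000e+00  8.00000e-02
 -0.00000e+00] [506.2 -56.7  91.9]
0.12 [ 4.84490e+00 -4.80000e-03 -1.74798e+01  1.00000e-04  1.20000e-01
 -0.00000e+00] [503.3 -56.7  97.2]
0.16 [ 5.9896e+00 -6.2000e-03 -2.3420e+01  1.0000e-04  1.6000e-01 -0.0000e+00] [500.7 -56.7 102.6]
0.2 [ 6.89600e+00 -7.50000e-03 -2.94012e+01  1.00000e-04  2.00000e-01
 -0.00000e+00] [498.2 -56.7 108.2]
0.24 [ 7.56240e+00 -8.60000e-03 -3.54139e+01  1.00000e-04  2.40000e-01
 -0.00000e+00] [496.  -56.7 113.8]
0.28 [ 7.98780e+00 -9.70000e-03 -4.14484e+01  1.00000e-04  2.80000e-01
 -0.00000e+00] [494.1 -56.7 119.5]
0.32 [ 8.17160e+00 -1.06000e-02 -4.74951e+01  2.00000e-04  3.20000e-01
 -0.00000e+00] [492.3 -56.7 125.3]
0.36 [ 8.11340e+00 -1.14000e-02 -5.35443e+01  2.00000e-04  3.60000e-01
 -0.00000e+00] [490.8 -56.7 131.2]
```

Request:
servo_tool --plan '[[[1,0,-2.9,0,0.02,0,0],[1.8,0,-5.8,0,0.04,0,0],[2.7,0,-8.7,0,0.06,0,0],[3.5,0,-11.6,0,0.08,0,0],[4.2,0,-14.5,0,0.1,0,0],[4.8,0,-17.5,0,0.12,0,0],[5.4,0,-20.4,0,0.14,0,0],[6,0,-23.4,0,0.16,0,0],[6,0,-23.4,0,0.16,0,0],[6,0,-23.4,0,0.16,0,0]]]'

```text
time_s: 9.25
ee_pos: [504.6, -26.0, 102.8]
ee_rot: [-180.0, 6.0, -176.5]
force: [4.9, -0.6, -2.3]
gripper_width: 13.5
```

```bash
python3 - <<'E'
from h import *
f=snap('side','d6');s=f['state']; print(s['time_s'],toL(s['ee_pos']),s['ee_rot'],s['force'],s['torque'],s['gripper_width'])
crop('d6',310,130,430,240,6,'d6c')
E
```

```text
9.25 [502.11930031 -56.56356061 102.8447435 ] [-179.99691188    6.01549315 -176.51844645] [ 4.85798322 -0.57121993 -2.27506175] [ 0.08483188 -0.51367398 -0.22496629] 13.541941706707558
```

View pics/d6c.png

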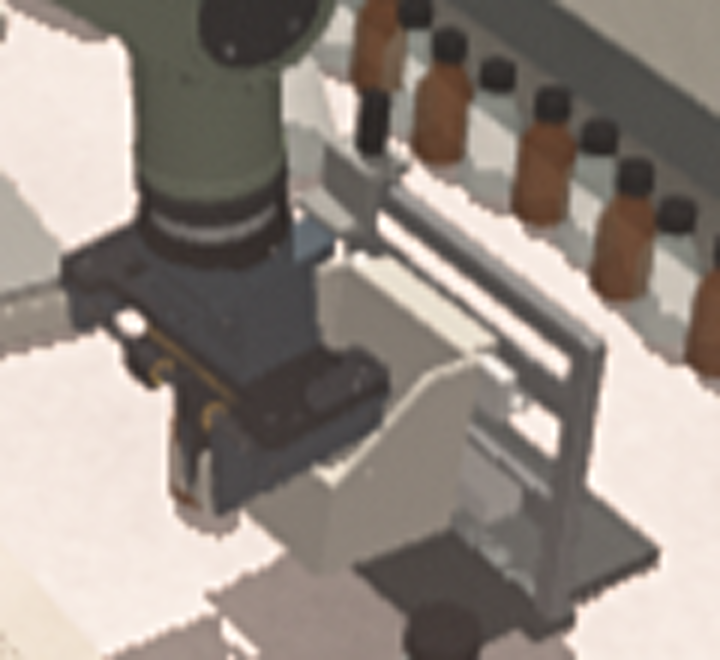

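```bash
python3 - <<'E'
from h import *
r0,p0=M(fromL([512.5,-56.7,81.6]),[180,15,183.48]); piv=fromL([638,-56.5,166]); ax=fromL([0,1,0])
g=lambda th:(R.from_rotvec(ax*th).as_matrix()@r0, piv+R.from_rotvec(ax*th).as_matrix()@(p0-piv))
c=g(.16)
for i,th in enumerate([.18,.2,.24,.28,.32,.36]):
    r,p=g(th); print(th,delta(c,(r,p+fromL([min(2,1+i),0,0]))))
E
```

```text
0.18 [-0.0427  0.     -2.7694  0.      0.02    0.    ]
0.2 [-0.1429  0.     -5.5572  0.      0.04   -0.    ]
0.24 [  1.472   -0.     -11.3868   0.       0.08     0.    ]
0.28 [  2.8525  -0.     -17.2764   0.       0.12     0.    ]
0.32 [  3.9963   0.     -23.2165   0.       0.16     0.    ]
0.36 [  4.9017  -0.     -29.1976   0.       0.2      0.    ]
```

Request:
servo_tool --plan '[[[-1,0,-2.8,0,0.02,0,0],[-0.2,0,-5.6,0,0.04,0,0],[0.6,0,-8.5,0,0.06,0,0],[1.4,0,-11.4,0,0.08,0,0],[2.1,0,-14.3,0,0.1,0,0],[2.8,0,-17.3,0,0.12,0,0],[3.4,0,-20.2,0,0.14,0,0],[4,0,-23.2,0,0.16,0,0],[4.4,0,-26.2,0,0.18,0,0],[4.9,0,-29.2,0,0.2,0,0],[4.9,0,-29.2,0,0.2,0,0],[4.9,0,-29.2,0,0.2,0,0]]]'

```text
time_s: 10.5
ee_pos: [496.2, -26.3, 130.9]
ee_rot: [180.0, -5.5, -176.5]
force: [5.6, 0.0, -4.1]
gripper_width: 14.0
```

```bash
python3 - <<'E'
from h import *
f=snap('side','d7');s=f['state']; print(s['time_s'],toL(s['ee_pos']),s['ee_rot'],s['force'],s['torque'],s['gripper_width'])
crop('d7',310,130,430,240,6,'d7c')
snap('scene','s7'); crop('s7',230,170,380,300,5,'s7c')
E
```

```text
10.5 [493.67259824 -56.41321965 130.87208894] [ 179.98770465   -5.49626847 -176.51831542] [ 5.58017182  0.00889149 -4.05769849] [ 0.07328362 -0.7088372  -0.2556408 ] 13.981754716772722
```

View pics/d7c.png

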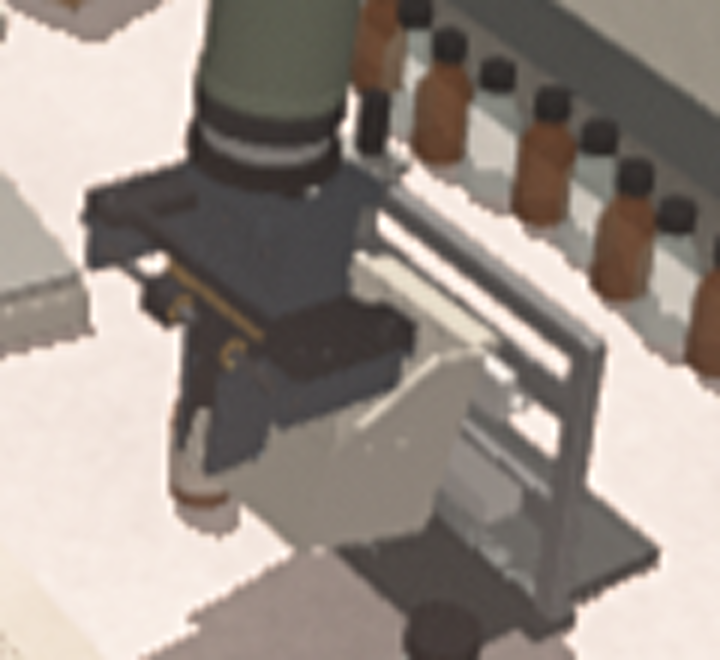

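View pics/s7c.png

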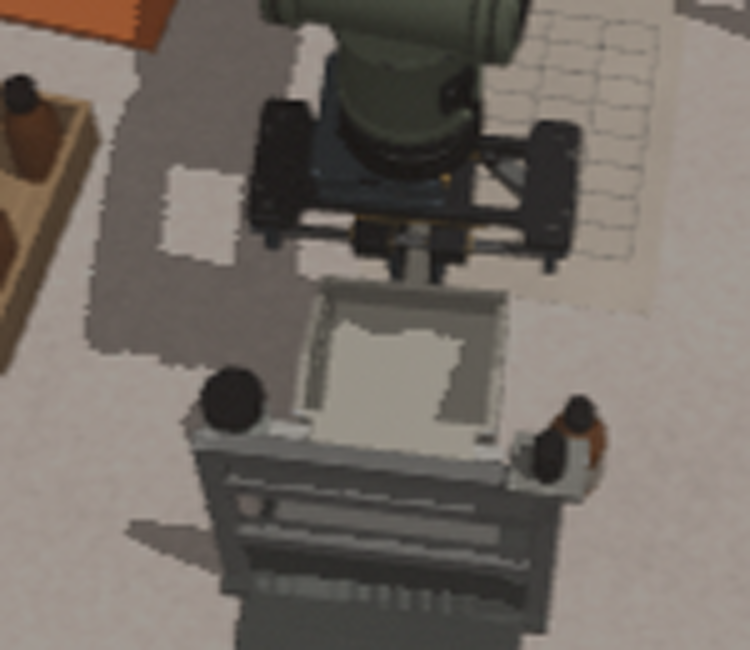

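The toe is swung out (side crop: the bin bottom at (320,545) is well forward of the rail). Next I'll ease 2 mm back and lift straight up.

Request:
servo_tool --plan '[[[-1,0,0,0,0,0,0],[-2,0,0,0,0,0,0],[-1.8,0,-3,0,0,0,0],[-1.4,0,-7,0,0,0,0],[-1,0,-11,0,0,0,0],[-0.5,0,-16,0,0,0,0],[0,0,-21,0,0,0,0],[0.5,0,-26,0,0,0,0],[1,0,-31,0,0,0,0],[1.5,0,-36,0,0,0,0],[2,0,-40,0,0,0,0],[2,0,-40,0,0,0,0]]]'

```text
time_s: 11.8
ee_pos: [497.8, -26.4, 171.9]
ee_rot: [-180.0, -5.5, -176.5]
force: [-0.2, 0.3, -2.3]
gripper_width: 13.8
```

```bash
python3 - <<'E'
from h import *
f=snap('side','d8');s=f['state']; print(s['time_s'],toL(s['ee_pos']),s['ee_rot'],s['force'],s['torque'],s['gripper_width'])
crop('d8',310,130,430,240,6,'d8c')
E
```

```text
11.8 [495.23207993 -56.58885864 171.86267726] [-179.99417087   -5.54824571 -176.52132924] [-0.23960038  0.28171062 -2.3194144 ] [-0.00171081  0.05011299  0.03099651] 13.789919618750316
```

View pics/d8c.png

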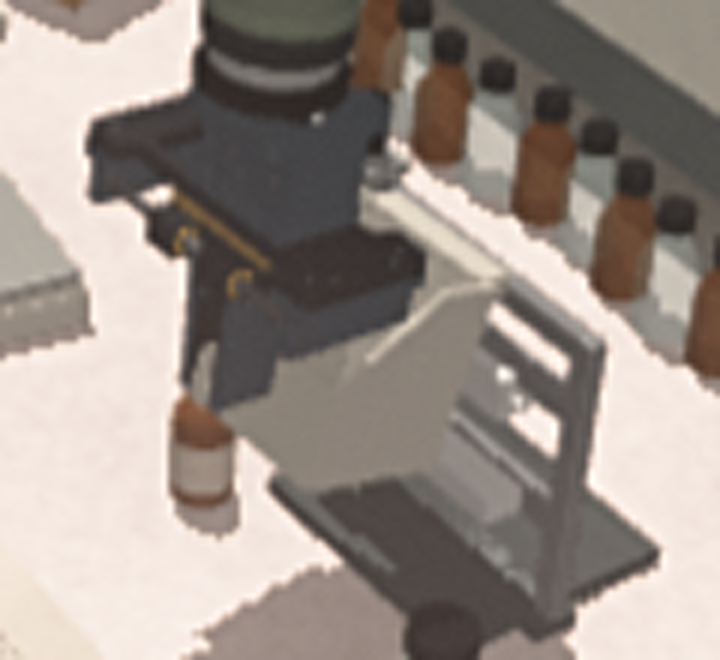

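The bin is lifted clear with its toe and nib free; it weighs about 2.3 N. Now to compute the transfer.

```bash
python3 - <<'E'
from h import *
s=state(); c=M(s['ee_pos'],[180,-5.55,183.48])
T=lambda pos,tilt,yaw: M(pos,[180,tilt,yaw])
for n,t in dict(A=T(fromL([420,-56.6,235]),-5.5,183.48),B=T([415,180,245],5,179),C=T([443.9,365.6,215],15,174.3),D=T([443.9,365.6,122],15,174.3)).items(): print(n,delta(c,t).tolist(),t[1].round())
f=load('s7'); 
crop('s7',385,200,485,300,6,'s7p')
E
```

```text
A [80.7683, -0.0323, -55.9854, -0.0, -0.0009, -0.0] [423. -31. 235.]
B [76.5989, 211.0452, -66.4376, -0.0004, -0.184, 0.0783] [415. 180. 245.]
C [33.7728, 394.5487, -40.4577, 0.0133, -0.3579, 0.1605] [444. 366. 215.]
D [24.7784, 394.5487, 52.1063, 0.0133, -0.3579, 0.1605] [444. 366. 122.]
```

View pics/s7p.png

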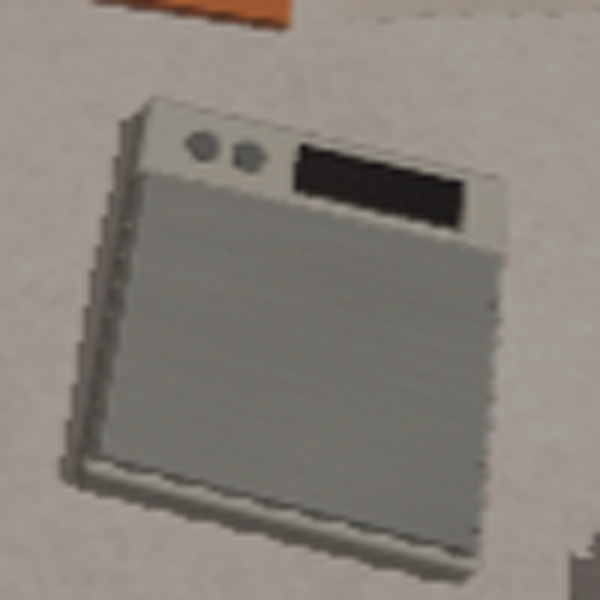

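Request:
servo_tool --plan '[[[6,0,-6,0,0,0,0],[20,0,-15,0,0,0,0],[40,0,-27,0,0,0,0],[60,0,-40,0,0,0,0],[74,3,-50,0,0,0,0],[81,12,-57,0,-0.01,0.005,0],[82,30,-60,0,-0.03,0.012,0],[82,55,-62,0,-0.05,0.02,0],[81,82,-64,0,-0.07,0.03,0],[80,110,-65,0,-0.095,0.04,0],[79,140,-66,0,-0.12,0.052,0],[78,170,-66,0,-0.15,0.063,0],[76,200,-66,0,-0.175,0.075,0],[72,230,-64,0.002,-0.205,0.088,0],[66,262,-61,0.004,-0.235,0.102,0],[60,294,-57,0.006,-0.265,0.116,0],[53,324,-53,0.008,-0.295,0.13,0],[46,352,-48,0.01,-0.32,0.143,0],[39,376,-44,0.012,-0.342,0.153,0],[34,392,-40.5,0.013,-0.356,0.16,0]]]'

```text
time_s: 13.85
ee_pos: [442.7, 365.5, 214.4]
ee_rot: [179.9, 14.8, 174.4]
force: [0.7, -1.0, -1.3]
gripper_width: 13.4
```

```bash
python3 - <<'E'
from h import *
s=state(); print(s['time_s'],s['ee_pos'],s['ee_rot'],s['force'],s['gripper_width'])
snap('scene','s9'); snap('side','d9')
crop('s9',370,140,500,270,6,'s9c'); crop('d9',220,90,350,200,6,'d9c')
E
```

```text
13.85 [442.67531185 365.47157098 214.40262824] [179.93680294  14.78629482 174.3690846 ] [ 0.68098326 -0.9848114  -1.32694115] 13.449512904656107
```

View pics/s9c.png

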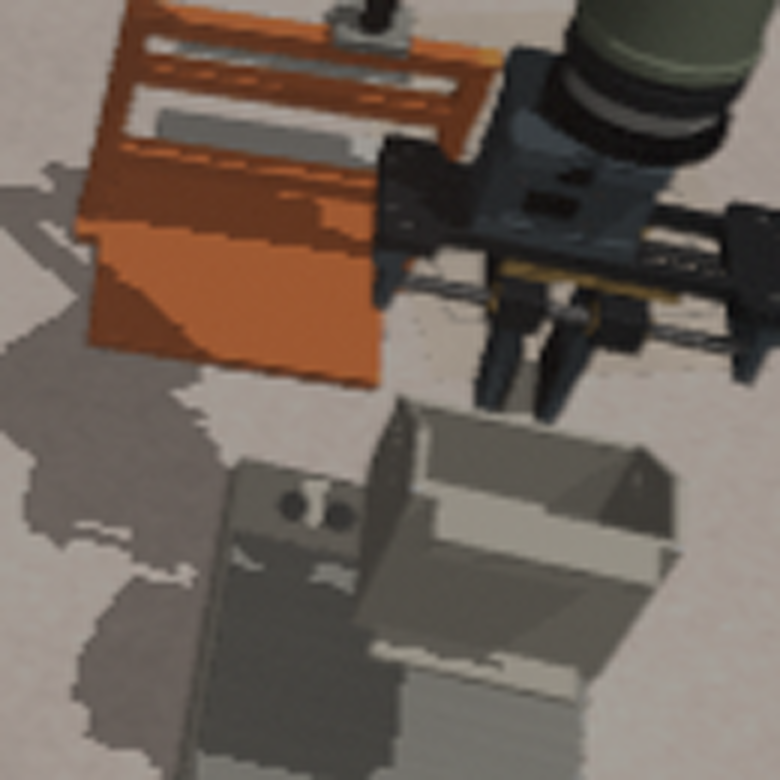

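View pics/d9c.png

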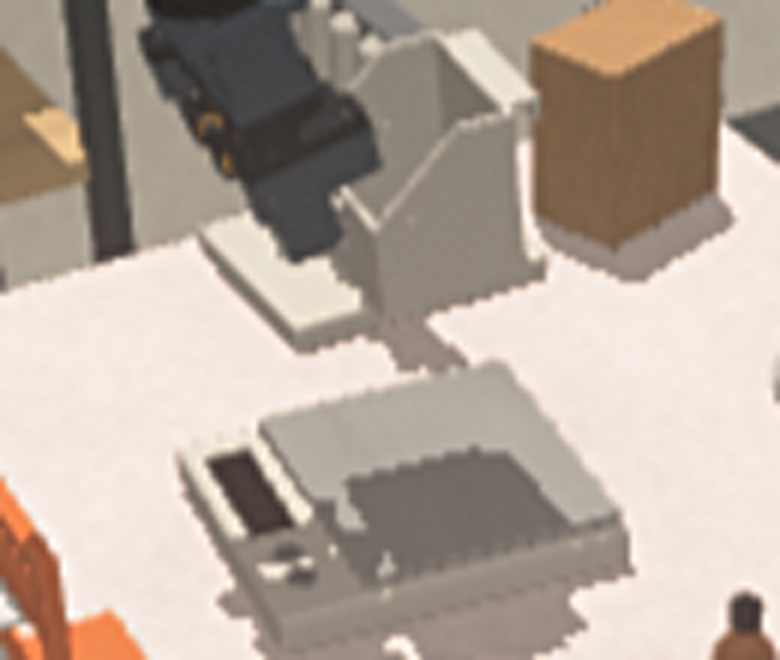

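```bash
python3 - <<'E'
from h import *
f=load('s9'); W=cloud(f)
def pl(n,u0,v0,u1,v1,t='s9',o=(370,140)):
    W=cloud(load(t)); b=W[int(o[1]+v0/6):int(o[1]+v1/6),int(o[0]+u0/6):int(o[0]+u1/6)].reshape(-1,3); b=b[~np.isnan(b[:,0])]
    m=np.median(b,0); b=b[np.linalg.norm(b-m,axis=1)<60]; c=b.mean(0); n_=np.linalg.svd(b-c)[2][2]; print(n,len(b),c.round(1),n_.round(3))
pl('back',420,560,620,630); pl('lip',450,525,640,560)
pl('sidewall',395,200,510,280,'d9',(220,90)); 
for n,u,v in [('bin bottom near corner',372,318),('bottom rear',520,285),('front rim -y corner',378,232),('rear top',462,122)]:
    print(n,W.shape, cloud(load('d9'))[int(90+v/6)-1:int(90+v/6)+1,int(220+u/6)-1:int(220+u/6)+2].reshape(-1,3).round())
E
```

```text
back 369 [554.8 356.9 248. ] [ 0.976 -0.066 -0.208]
lip 177 [557.2 352.  300.8] [ 0.032  0.018 -0.999]
sidewall 259 [503.  308.2 230.2] [0.093 0.996 0.003]
bin bottom near corner (400, 640, 3) [[579. 575.  11.]
 [579. 565.  17.]
 [460. 315. 188.]
 [579. 576.   5.]
 [585. 579.   2.]
 [585. 570.   7.]]
bottom rear (400, 640, 3) [[540. 302. 194.]
 [546. 306. 190.]
 [706. 580.  -3.]
 [692. 573.   1.]
 [694. 568.   3.]
 [701. 571.  -2.]]
front rim -y corner (400, 640, 3) [[459. 315. 248.]
 [462. 314. 247.]
 [464. 310. 249.]
 [458. 313. 246.]
 [463. 316. 242.]
 [466. 314. 243.]]
rear top (400, 640, 3) [[549. 379. 261.]
 [548. 369. 266.]
 [549. 364. 268.]
 [513. 313. 298.]
 [514. 308. 300.]
 [520. 310. 297.]]
```

```bash
python3 - <<'E'
from h import *
W=cloud(load('d9'))[90:200,220:350].reshape(-1,3); W=W[~np.isnan(W[:,0])]
n=np.array([.0993,.995,0]); d=(W-np.array([503,308.2,230]))@n
B=W[(abs(d)<5)&(W[:,2]>175)]; ub=np.array([.995,-.0993,0]); x=B@ub
for a in range(430,560,8):
    q=B[(x>=a)&(x<a+8)]; 
    if len(q)>5: print(a+4,len(q),'zmin',np.percentile(q[:,2],4).round(1),'zmax',np.percentile(q[:,2],97).round(1))
# back edge: max x per z
for z in range(196,300,10):
    q=x[(B[:,2]>=z)&(B[:,2]<z+10)]
    if len(q)>3: print('z',z+5,'xmin',np.percentile(q,4).round(1),'xmax',np.percentile(q,97).round(1))
S=cloud(load('s9'))[210:270,400:500].reshape(-1,3); S=S[~np.isnan(S[:,0])]
xs=S@ub; ys=S@np.array([.0993,.995,0]); 
for z in range(186,300,10):
    m=(S[:,2]>=z)&(S[:,2]<z+10)&(xs>500)&(ys>340)&(ys<430); print('back z',z+5,m.sum(),np.median(xs[m]).round(1) if m.sum() else '')
m=(S[:,2]>220)&(S[:,2]<290)&(xs>515); print('y range back wall',np.percentile(ys[m],[3,97]).round(1))
E
```

```text
434 37 zmin 189.5 zmax 256.0
442 38 zmin 191.1 zmax 264.2
450 39 zmin 193.6 zmax 272.5
458 47 zmin 198.1 zmax 279.1
466 50 zmin 192.0 zmax 290.3
474 59 zmin 195.1 zmax 295.7
482 52 zmin 196.0 zmax 296.6
490 54 zmin 196.0 zmax 299.6
498 62 zmin 196.5 zmax 299.1
506 57 zmin 196.1 zmax 301.2
514 28 zmin 193.5 zmax 289.9
z 201 xmin 434.4 xmax 514.8
z 211 xmin 426.1 xmax 511.8
z 221 xmin 427.4 xmax 511.4
z 231 xmin 426.2 xmax 512.4
z 241 xmin 426.9 xmax 509.8
z 251 xmin 429.0 xmax 512.0
z 261 xmin 439.2 xmax 508.2
z 271 xmin 450.7 xmax 509.5
z 281 xmin 456.7 xmax 509.0
z 291 xmin 468.2 xmax 510.2
z 301 xmin 475.4 xmax 508.5
back z 191 83 521.8
back z 201 137 520.4
back z 211 59 515.0
back z 221 69 514.3
back z 231 67 513.7
back z 241 69 512.9
back z 251 69 512.7
back z 261 25 512.2
back z 271 18 510.9
back z 281 15 510.1
back z 291 71 529.5
back z 301 267 518.6
y range back wall [373.8 452.5]
```

The bin's front hangs low by about 0.065 rad (the back wall and bottom edge both show it), and its axis sits about 7 mm too far forward, towards the robot. I'll correct both while lowering to a hover.

```bash
python3 - <<'E'
from h import *
c=M([443.9,365.6,215],[180,15,174.3]); r,p=c
rn=r@R.from_rotvec([0,.065,0]).as_matrix(); g=p-19*r[:,2]
ub=np.array([.995,-.0993,0])
for h in (0,60,133):
    pn=g+19*rn[:,2]+7*ub+np.array([0,0,-h]); print(h,delta(c,(rn,pn)),pn)
print(R.from_matrix(rn).as_euler('xyz',degrees=True))
E
```

```text
0 [-5.5270e+00  1.0000e-04  1.7715e+00 -0.0000e+00  6.5000e-02  0.0000e+00] [449.66848224 365.02432835 214.71933971]
60 [ 1.00022e+01  1.00000e-04  5.97271e+01 -0.00000e+00  6.50000e-02
  0.00000e+00] [449.66848224 365.02432835 154.71933971]
133 [ 2.889600e+01  1.000000e-04  1.302396e+02 -0.000000e+00  6.500000e-02
  0.000000e+00] [449.66848224 365.02432835  81.71933971]
[180.          11.27577433 174.3       ]
```

Request:
servo_tool --plan '[[[-2,0,3,0,0.015,0,0],[-3.5,0,7,0,0.035,0,0],[-4,0,14,0,0.055,0,0],[-2,0,25,0,0.065,0,0],[2,0,40,0,0.065,0,0],[8,0,57,0,0.065,0,0],[14,0,75,0,0.065,0,0],[19,0,93,0,0.065,0,0],[23,0,108,0,0.065,0,0],[26,0,118,0,0.065,0,0],[27,0,122.5,0,0.065,0,0],[27,0,122.5,0,0.065,0,0],[27,0,122.5,0,0.065,0,0]]]'

```text
time_s: 15.25
ee_pos: [449.5, 362.8, 90.1]
ee_rot: [179.9, 11.1, 174.3]
force: [-0.7, -0.6, -2.5]
gripper_width: 13.8
```

```bash
python3 - <<'E'
from h import *
s=state(); print(s['time_s'],s['ee_pos'],s['ee_rot'],s['force'],s['gripper_width'])
snap('scene','s10'); snap('side','d10')
crop('s10',385,180,485,300,6,'s10c'); crop('d10',230,120,350,210,6,'d10c')
W=cloud(load('d10'))[100:220,220:350].reshape(-1,3); W=W[~np.isnan(W[:,0])]
ub=np.array([.995,-.0993,0]); vb=np.array([.0993,.995,0]); x=W@ub; y=W@vb; z=W[:,2]
m=(z>75)&(z<165)&(y<375)&(y>340)&(x>420)&(x<530); print('side y',np.median(y[m]),m.sum())
for a in range(424,530,8):
    q=m&(x>=a)&(x<a+8)
    if q.sum()>5: print(a+4,'zmin',np.percentile(z[q],4).round(1))
q=m&(z>75)&(z<110); print('x range',np.percentile(x[q],[3,97]).round(1))
S=cloud(load('s10'))[180:290,400:490].reshape(-1,3); S=S[~np.isnan(S[:,0])]
xs=S@ub; ys=S@vb; zs=S[:,2]
for zz in range(60,180,10):
    m=(zs>=zz)&(zs<zz+10)&(xs>495)&(xs<545); print('back z',zz+5,m.sum(),np.median(xs[m]).round(1) if m.sum() else '',np.percentile(ys[m],[2,98]).round(1) if m.sum()>5 else '')
E
```

```text
15.25 [449.47009131 362.82454215  90.12792987] [179.94539018  11.14107048 174.31028513] [-0.65789229 -0.57965087 -2.52738955] 13.839652390915411
side y 353.0137461860242 467
428 zmin 82.0
436 zmin 81.5
444 zmin 76.6
452 zmin 80.9
460 zmin 82.2
468 zmin 76.6
476 zmin 77.4
484 zmin 78.7
492 zmin 79.4
500 zmin 78.7
508 zmin 77.1
516 zmin 79.9
524 zmin 87.0
x range [432.3 519.2]
back z 65 211 528.0 [353.1 456. ]
back z 75 58 521.4 [352.4 456.4]
back z 85 66 521.3 [352.7 460.5]
back z 95 67 521.4 [352.1 460.5]
back z 105 55 521.6 [352.2 459.3]
back z 115 55 521.6 [352.2 457.6]
back z 125 15 520.7 [351.8 367. ]
back z 135 15 522.0 [352.  460.7]
back z 145 17 520.7 [351.8 459.3]
back z 155 49 523.3 [352.3 460.6]
back z 165 245 530.2 [353.7 459.6]
back z 175 125 531.3 [354.5 461. ]
```

View pics/s10c.png

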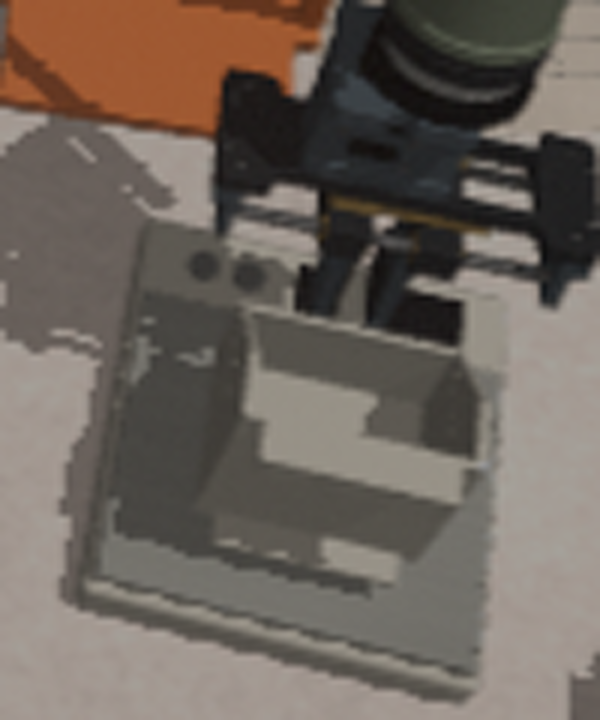

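View pics/d10c.png

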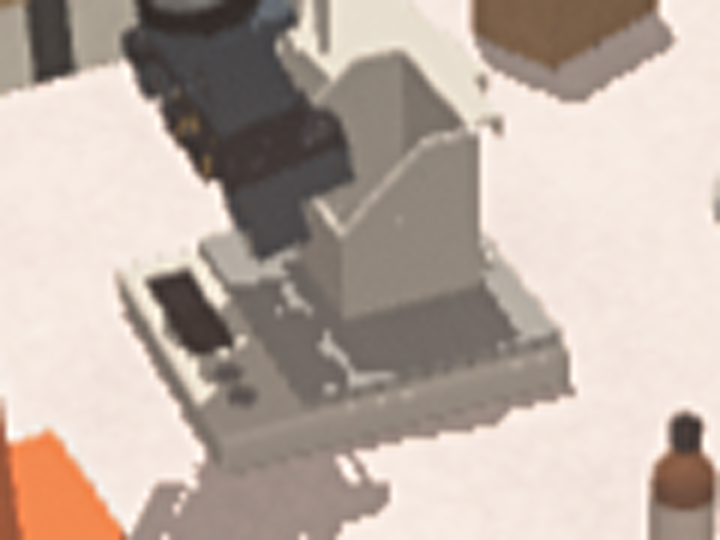

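Level now (the back wall is vertical to within noise), and the axis is within 2 mm of the pan centre. I'll lower gently.

Request:
servo_tool --plan '[[[0.6,0,3,0,0,0,0],[1.4,0,7,0,0,0,0],[2.2,0,11,0,0,0,0],[3,0,15,0,0,0,0],[3.4,0,17,0,0,0,0],[3.6,0,18,0,0,0,0],[3.6,0,18,0,0,0,0],[3.6,0,18,0,0,0,0]]]'

```text
time_s: 16.15
ee_pos: [449.0, 362.6, 71.3]
ee_rot: [180.0, 11.1, 174.3]
force: [-1.5, 0.7, -2.9]
gripper_width: 13.5
```

```bash
python3 - <<'E'
from h import *
snap('side','d11'); crop('d11',250,130,350,210,7,'d11c')
s=state(); print(s['time_s'],s['ee_pos'],s['force'],s['torque'])
E
```

```text
16.2 [449.01486633 362.672221    71.33997705] [ 0.37209983 -0.76441706 -1.41956324] [0.04710897 0.38545844 0.04791614]
```

View pics/d11c.png

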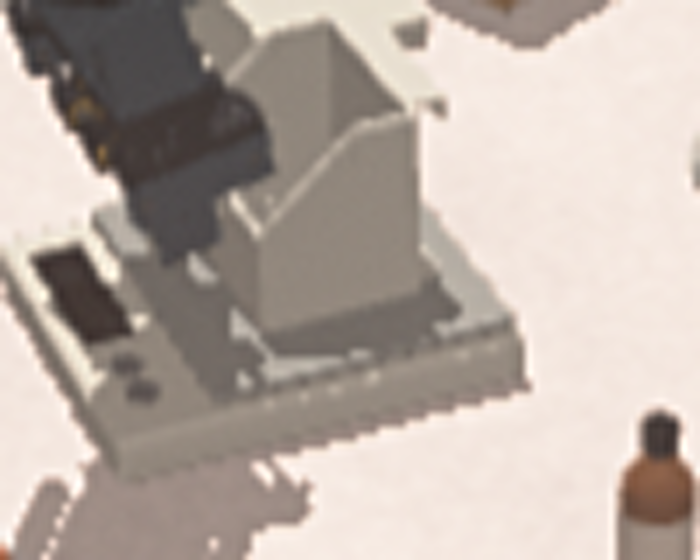

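Request:
servo_tool --plan '[[[0.2,0,1,0,0,0,0],[0.4,0,2,0,0,0,0],[0.6,0,3,0,0,0,0],[0.8,0,4,0,0,0,0],[1,0,5,0,0,0,0],[1.1,0,5.5,0,0,0,0],[1.1,0,5.5,0,0,0,0]]]'

```text
time_s: 16.9
ee_pos: [448.9, 362.8, 69.5]
ee_rot: [179.9, 11.2, 174.3]
force: [-10.6, -3.3, 23.4]
gripper_width: 13.6
```

Request:
servo_tool --plan '[[[0.1,0,0.7,0,0,0,0],[0.3,0,1.4,0,0,0,0],[0.4,0,2,0,0,0,0],[0.4,0,2,0,0,0,0]]]'

```text
time_s: 17.3
ee_pos: [448.9, 362.8, 69.4]
ee_rot: [179.9, 11.3, 174.3]
force: [-16.0, -6.8, 36.6]
gripper_width: 14.2
```

Contact came higher than expected and the force rose to 37 N, so I'm relieving it at once.

Request:
servo_tool --plan '[[[-0.6,0,-3,0,0,0,0],[-1.1,0,-5.5,0,0,0,0],[-1.2,0,-6,0,0,0,0]]]'

```text
time_s: 17.6
ee_pos: [449.0, 362.7, 69.7]
ee_rot: [180.0, 11.1, 174.3]
force: [-0.8, 0.7, -0.4]
gripper_width: 13.5
```

```bash
python3 - <<'E'
from h import *
s=state(); print(s['time_s'],s['ee_pos'],s['ee_rot'],s['force'],s['torque'])
snap('side','d12'); crop('d12',250,130,350,210,7,'d12c'); snap('scene','s12'); crop('s12',385,180,485,300,6,'s12c')
ub=np.array([.995,-.0993,0]); vb=np.array([.0993,.995,0])
S=cloud(load('s12'))[180:290,400:490].reshape(-1,3); S=S[~np.isnan(S[:,0])]
xs=S@ub; ys=S@vb; zs=S[:,2]
for zz in range(45,165,10):
    m=(zs>=zz)&(zs<zz+10)&(xs>495)&(xs<545); print('back z',zz+5,m.sum(),np.median(xs[m]).round(1) if m.sum() else '',np.percentile(ys[m],[2,98]).round(1) if m.sum()>5 else '')
m=(zs>120)&(xs>515)&(xs<545); print('lip z',np.percentile(zs[m],[50,90]))
E
```

```text
17.6 [449.04482543 362.74134712  69.71330331] [179.96879268  11.11213871 174.32909029] [-0.80277838  0.71940771 -0.42743609] [0.09735203 0.25900146 0.12234644]
back z 50 118 523.4 [351.9 459.1]
back z 60 58 520.9 [352.3 458.1]
back z 70 62 521.4 [352.1 458.7]
back z 80 61 521.2 [352.1 458.6]
back z 90 65 521.0 [352.3 460. ]
back z 100 21 521.1 [351.9 436.4]
back z 110 13 520.0 [351.9 364.9]
back z 120 16 520.9 [352.4 460.8]
back z 130 21 520.5 [352.2 460.9]
back z 140 69 540.9 [352.4 460.1]
back z 150 325 528.6 [353.5 459.3]
back z 160 0  
lip z [148.75357148 151.75748756]
```

View pics/d12c.png

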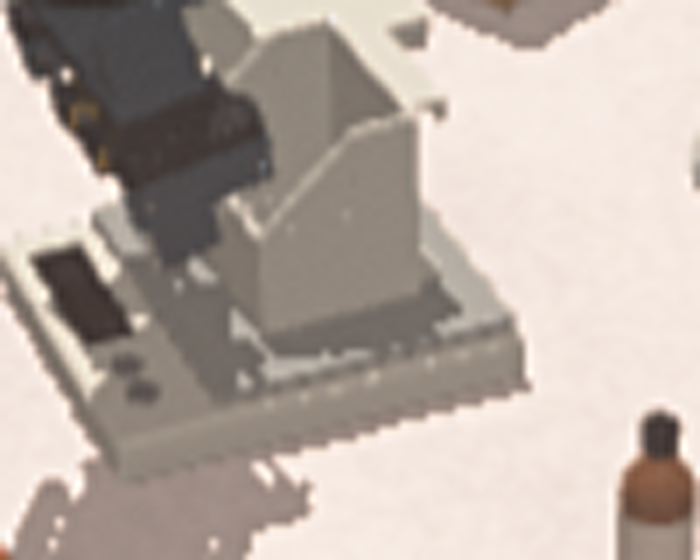

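View pics/s12c.png

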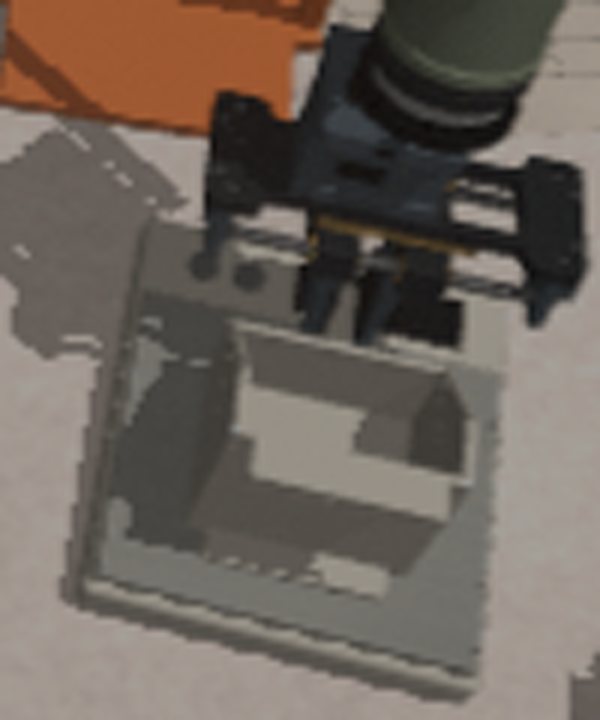

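The rim is at z≈150 (40+110), so the bin rests on the pan with almost no load on the wrist, level and centred. I'll release.

Request:
servo_tool --plan '[[[0,0,0,0,0,0,0.17],[0,0,0,0,0,0,0.2],[0,0,0,0,0,0,0.3],[0,0,0,0,0,0,0.4],[0,0,0,0,0,0,0.5],[0,0,0,0,0,0,0.5]]]'

```text
time_s: 18.3
ee_pos: [448.9, 362.5, 69.6]
ee_rot: [-180.0, 11.1, 174.3]
force: [-0.3, 1.0, 0.4]
gripper_width: 44.9
```

Request:
servo_tool --plan '[[[1,0,-5,0,0,0,0.5],[4,0,-15,0,0,0,0.5],[10,0,-35,0,0,0,0.5],[20,0,-60,0,0,0,0.5],[35,0,-90,0,0,0,0.5],[50,0,-120,0,0,0,0.5],[60,0,-145,0,0,0,0.5],[65,0,-155,0,0,0,0.5],[65,0,-155,0,0,0,0.5]]]'

```text
time_s: 19.2
ee_pos: [355.5, 372.5, 211.0]
ee_rot: [179.8, 11.2, 174.4]
force: [0.6, -0.6, -0.3]
gripper_width: 45.7
```

```bash
python3 - <<'E'
from h import *
s=state(); print(s['time_s'],s['ee_pos'],s['force'])
snap('side','d13'); crop('d13',250,110,430,245,4,'d13c'); snap('scene','s13'); crop('s13',240,170,490,320,3,'s13c')
ub=np.array([.995,-.0993,0]); vb=np.array([.0993,.995,0])
S=cloud(load('s13'))[180:290,400:490].reshape(-1,3); S=S[~np.isnan(S[:,0])]
xs=S@ub; ys=S@vb; zs=S[:,2]
for zz in range(50,150,15):
    m=(zs>=zz)&(zs<zz+15)&(xs>495)&(xs<535); print('back z',zz+7,m.sum(),np.median(xs[m]).round(1),np.percentile(ys[m],[2,98]).round(1))
m=(zs>120)&(xs>515)&(xs<545); print('lip z',np.percentile(zs[m],[50,90]))
f=load('s13'); W=cloud(f)
for n,b in dict(knob=(slice(240,275),slice(320,350)),).items():
    Q=W[b].reshape(-1,3); Q=Q[Q[:,2]>225]; print(n,len(Q),toL(np.median(Q,0)).round(1))
E
```

```text
19.2 [355.47902572 372.49584409 210.9560885 ] [ 0.56511798 -0.59021519 -0.26037456]
back z 57 89 521.0 [352.2 459.2]
back z 72 94 521.1 [352.2 459.9]
back z 87 91 521.0 [352.2 459.3]
back z 102 27 520.8 [352.  448.3]
back z 117 25 520.3 [351.9 460.4]
back z 132 26 520.2 [352.3 461.1]
back z 147 246 523.9 [352.6 460.7]
lip z [148.78165051 151.57761101]
knob 57 [661.   30.  243.1]
```

View pics/d13c.png

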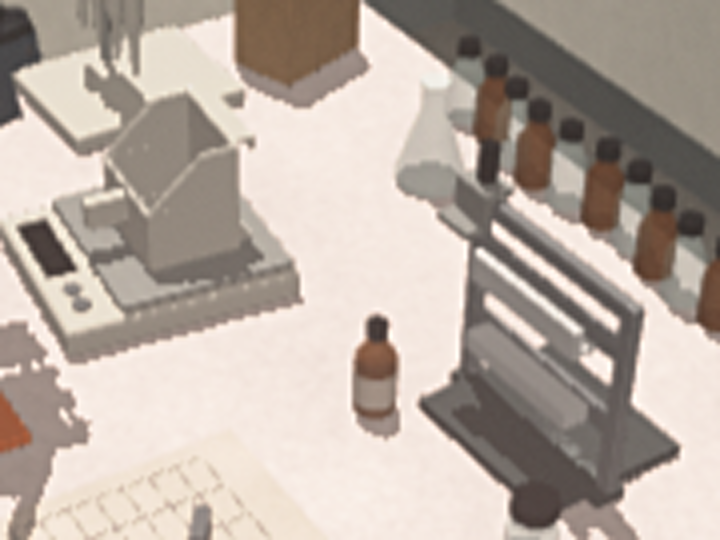

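View pics/s13c.png

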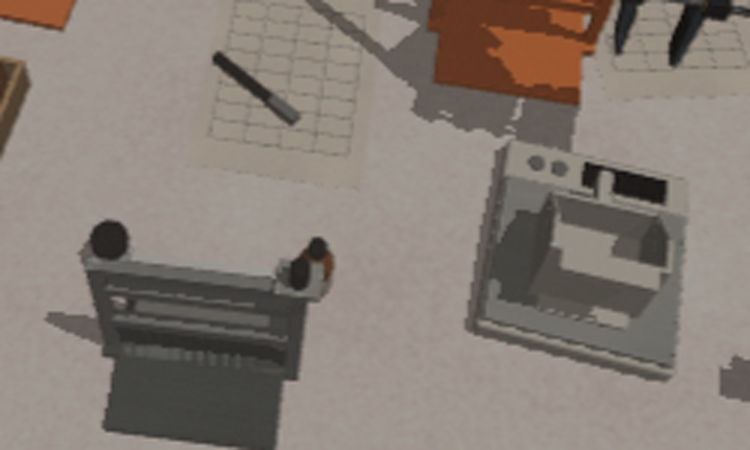

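```bash
python3 -c "
from workcell import *
print(job_done())"
```

```text
the job is handed in; nothing more can be done
None
```

The empty bin is on the middle of the scale platform, upright and flat, and I handed the job in at about 19 s.

**Order of work:**
1. I pushed the keeper to its far stop.
2. I pinched the fin and swung the bin's bottom out by about 0.36 rad.
3. I lifted the lip 40 mm off the ledge and carried the bin to the scale.
4. I set it down, released it and backed the gripper away.

**Last checks:**
- **Bin:** its back wall is upright to within about 1 mm over 75 mm, and its top is at about 150 mm, as expected when it stands on the 40 mm platform. It is within about 2 mm of the platform's centre, near the 2 mm calibration limit.
- **Keeper:** it is aside, with the knob about 58 mm from where it started. The push force rose to about 10 N with no more travel, so it is at the stop.
- **Bottle and jar:** both look unmoved and upright in the last pictures.

**What did not go as planned:**
- **Slip in the grip:** the fin turned in the fingers by about 0.065 rad, which I corrected before lowering. The fin also seems to sit about 9 mm lower in the fingers than my grasp sums said.
- **Set-down:** because of that slip, the bin met the platform earlier than I expected. I sent two lowering steps in a row without checking the force between them. The wrist force, acting through the held bin, rose to about 37 N vertically (roughly 40 N in all) before I eased off, so the set-down was firmer than the gentle one asked for. The bin stood flat afterwards.

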